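# Stand the top panel of the stack on end in the rack

### The arm

A 6-joint arm with a two-finger parallel gripper is mounted at the origin on the work surface; the furniture and walls round the work are solid. World frame = base frame: x ahead of the robot, y to its left, z up, the work surface at z = 0. Lengths are in m, angles in rad, forces in N, time in s.
With the tool pointing down it reaches from about 0.35 to 0.975 m from the base axis. Payload 7.1 kg.
Tool frame: the origin (TCP) lies midway between the tips of the shut fingers; the grasp point (between the pads) lies 19 mm behind it (bot.tcp_to_grasp is the distance from the TCP to the grasp point, in m); z points along the fingers, x is the direction in which the jaws open and shut, and the axes are right-handed (so a half turn about z gives the same grasp; the last joint's range is limited). The gripper opens to 88 mm and grips with 3 to 60 N. Pads are 20 mm wide; open, the fingers measure 115 mm over their backs; the gripper's body (75 mm by 178 mm) begins 61 mm behind the grasp point.
Start: joints at [-1.265, 0.423, 1.63, -0, 1.089, -0.019], TCP at [0.199, -0.592, 0.223] pointing down, gripper open.
Joint ranges: [-3, 3], [-0.9, 2.11], [0.09, 2.58], [-1.31, 4.45], [0.11, 2.69], [-2.54, 2.54]. Speed limits (rad/s): [2.39, 2.39, 3.01, 3.14, 3.14, 3.14].

### API

Orientations are given as a rotation vector (axis times angle).
In Python, from bench import bot gives the robot as it stands.
- The arm moves only by the tool apply_moves, never from a script. Its arguments are lists of equal length, an entry for each row: "delta_rot": the turn, a rotation vector about the tool's x, y, z normalised to -1 to 1, where 1 is 0.08 rad, a list of three; "offset": the shift along the tool's x, y, z normalised to -1 to 1, where 1 is 0.04 m, a list of three; "claw": the opening, from -1 (shut) to 1 (fully open), so that 0 is half open. A call has 1 to 12 rows; each row shifts and turns the commanded pose from where the row before left it, along the tool's axes as they then stand; what a row does not reach is not made up. A row lasts 1/10 s, in which the tool goes at most 50 mm and 8.59 degrees, less where a joint would pass 70% of its speed; a pose out of reach is approached as far as the arm can. A call with a number of a shift or a turn outside -1 to 1 is refused whole. A call with a gripper value outside its range is refused whole. The fingers move at their own pace and stop on an object; "newtons" is the grip in N (left out, the last holds). Time passes only in rows, so rows that do not move let the fingers close. It gives the time, the measured TCP pose, the force and the opening at its end, in the units of the state.
- bot.sense(): the state, without advancing time (a new reading comes with each control period).
- bot.grab_frame(name): name is "scene" or "top"; returns a dict with "image" (480x640x3 uint8, red, green, blue), "z_map" (480x640 float32, m along the optical axis (not along the pixel's ray), 0 where there is no reading), "fx", "fy", "cx", "cy" (pixels), "distortion" ([k1, k2, p1, p2, k3] as OpenCV has them; the pictures are not rectified), "view" (4x4, takes a point from world to camera coordinates). Camera axes: x right, y down, z forward; pixel columns grow to the right and rows downward; lengths in m; the calibration is good to about 2 mm. A picture is of the moment at which its call begins.
- bot.sign_off(): hands the job in, once; it reports no verdict.
The state is a dict: "time": time; "q": joint angles; "joint_velocities": joint speeds; "tau": joint torques, N m; "position": TCP position; "orientation": TCP orientation; "force": force on the tool from outside, world axes, zero at the start; "ft_torque": the same for the moment, N m; "gripper_width": opening from 0.0 (shut) to 1.0 (fully open).
Only numpy, scipy, OpenCV 4.12 (cv2) and the standard library are available. Lean on these libraries where they do the work, as an engineer would, in place of code of your own. Each camera call takes 0.05 s, during which the arm holds its last target.

### The job

Take only the top green panel off the stack, lean it on the sloping rest with its lower end against the lip and let go of it, then take it again by its free upper end and stand it on end in the empty slot of the rack, right down on the slot's floor. Leave the other panels where they are, and do not push the bottles or the glue stick about.

Things in the scene. Friction and masses are not known exactly. Their poses are not given: they have to be found in the camera images.
- panel_1: the top panel of the stack, the one to move: flat plywood panel with green faces, 60 x 110 x 12 mm, about 70 g. Origin at its centre; x along its 60 mm width, y along its 110 mm length, z along its 12 mm thickness
- panel_2: second panel of the stack, same make and axes; the top panel lies flush on it
- panel_3: third panel of the stack, same make and axes
- panel_4: lowest panel of the stack, same make and axes
- tray: fixed grey tray (90 x 150 mm, floor 8 mm thick) on which the four panels lie flat, edges in line; origin at the centre of its underside, x along the panels' width, y along their length. An aluminium stop 50 mm wide stands past each end of the stack, up to 30 mm above the table, below the second panel's underside; the long sides are open. The top panel's upper face is 56 mm above the table
- rest: fixed sloping rest: grey base 90 x 120 x 10 mm with an aluminium back plate 40 mm wide that rises at 45 degrees towards the rest's own +y, and a lip 14 mm high square to the plate at its foot. Origin at the centre of its underside (2 mm towards -y of the base's centre), z up. The plate is narrower than a panel, so fingers pass on both sides; it supports the lower 72 mm of a panel's length, and the upper 38 mm stand free, front and back
- rest_seat (a point): where the centre of a panel is when it leans flat on the plate, lower end against the lip, centred (rest frame: x 0, y -4 mm, z 73 mm); its length then rises along the rest's +y at 45 degrees, its width lies along the rest's x
- rack: fixed rack: grey base 100 x 130 x 10 mm with two slots that run along its x, each between two steel plates 74 mm long, 5 mm thick, 45 mm high (tops 54 mm above the table), 20 mm apart inside; slot centres at y = +32 mm (empty) and -32 mm (filled). Origin at the centre of its underside, z up
- empty_slot (a point): centre of the floor of the empty slot, 10 mm above the table; axes as the rack's
- filed_panel: a panel of the same kind that already stands on end in the rack's other slot, its top 120 mm above the table
- bottle_a: white bottle with a red-banded label, 41 mm across, 88 mm high, stands at the back; origin under its centre
- bottle_b: another such bottle beside it
- glue: yellow glue stick with a dark cap, 28 mm across, 90 mm high, stands at the back; origin under its centre
Things that resemble listed ones, but are neither listed nor needed, are in the scene too. Of the things that look like the rest, the middle-sized one is meant.

How it is judged:
By the outcome, as a careful person would: the job done as asked, in the order asked, and still so for the second after the job is handed in, with the robot touching nothing.
It also fails if it takes over 64 s, if anything falls off the work surface, if the arm or the gripper's body presses on something with over 40 N, if the wrist force passes 120 N, or if a joint passes its speed limit or range.

## Working session

There is one attempt and no reset: what is moved stays moved. The work goes in short steps, Python scripts to look and compute and a tool call to move; the robot and the scene stay as the last step left them, time stands still between calls to the robot, and variables do not carry over. Pictures are saved under pics/ and viewed, and the job is handed in when it is done.

Besides the shell and the picture viewer there is one more tool, called after "Request:" as a command line: name --argument value ..., lists and objects as JSON in quotes. apply_moves: Moves the arm, as the interface text tells. Its arguments: {"type":"object","properties":{"delta_rot":{"type":"array"},"offset":{"type":"array"},"claw":{"type":"array"},"newtons":{"type":"number"}},"required":["delta_rot","offset","claw"]}

```bash
ls; mkdir -p pics; python3 - <<'E'
from bench import bot
import cv2,numpy as np
print(bot.sense()); print(bot.tcp_to_grasp)
for n in("scene","top"):
    f=bot.grab_frame(n); cv2.imwrite(f"pics/{n}0.png",f["image"][...,::-1]); np.savez(f"{n}0.npz",**f)
    print(n,f["fx"],f["fy"],f["cx"],f["cy"],f["distortion"],f["view"])
E
```

```text
pics
{'time': 0.0, 'q': array([-1.26499692e+00,  4.23833360e-01,  1.63070005e+00,  2.72912648e-05,
        1.08861747e+00, -1.90158843e-02]), 'joint_velocities': array([ 0.00091187,  0.00019712,  0.00036543, -0.00070062, -0.00189716,
       -0.00151479]), 'tau': array([-3.03861365e-03, -5.44634163e+01, -2.73666662e+01,  6.41065557e-02,
        2.27518467e-02, -9.29657153e-05]), 'position': array([ 0.19930894, -0.59176722,  0.22190243]), 'orientation': array([-2.55061874e+00,  1.83247410e+00,  1.93699889e-03]), 'force': array([-0.1550622 , -0.21246933, -0.47811389]), 'ft_torque': array([-0.02625756,  0.0060257 ,  0.00242034]), 'gripper_width': 1.0010867874663316}
0.0187
scene 563.8472001768336 563.8472001768336 322.30237513608756 238.16934657819215 [-0.16512887  0.          0.          0.          0.        ] [[ 0.75266958 -0.65837964 -0.00497525 -0.29794415]
 [-0.37801066 -0.42593581 -0.8220016   0.22722231]
 [ 0.53906998  0.62057629 -0.56946345  1.02529973]
 [ 0.          0.          0.          1.        ]]
top 595.1219135054071 595.1219135054071 327.7226255899092 241.67900199036654 [0.06739447 0.         0.         0.         0.        ] [[-0.01874776 -0.9994869  -0.02597017  0.04733735]
 [-0.9803627   0.02347662 -0.19580046  0.46603579]
 [ 0.19630969  0.02178936 -0.98029982  1.66143188]
 [ 0.          0.          0.          1.        ]]
```

View pics/scene0.png

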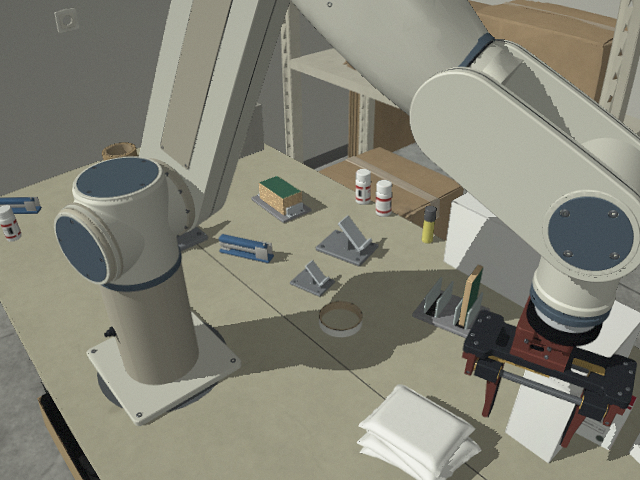

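View pics/top0.png

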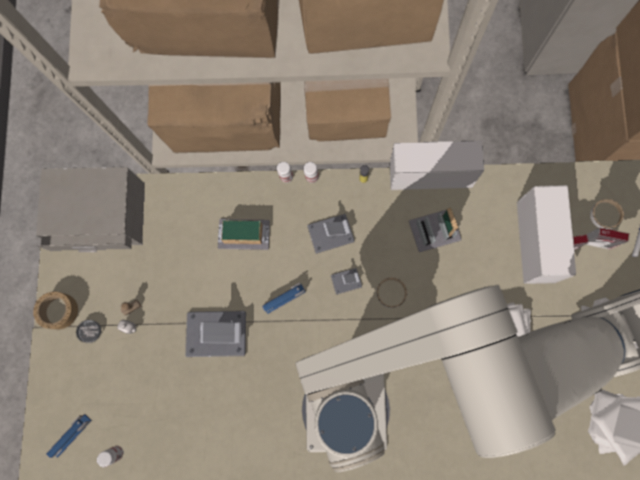

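The green stack is at (241,232) in the top view and (281,190) in the scene view. There are three rest-like things: large at (216,333), middle at (331,232) and small at (347,280). The middle one is the target. The rack is at (436,230), with its filed panel at the right. Next I'll look at close crops.

```bash
cat > h.py <<'E'
import numpy as np,cv2
from scipy.spatial.transform import Rotation as R
def load(n): 
    return dict(np.load(n+".npz"))
def K(f): return np.array([[f["fx"],0,f["cx"]],[0,f["fy"],f["cy"]],[0,0,1.]],float)
def ray(f,uv):
    p=cv2.undistortPoints(np.array(uv,float).reshape(-1,1,2),K(f),f["distortion"].astype(float)).reshape(-1,2)
    V=f["view"]; d=np.c_[p,np.ones(len(p))]@V[:3,:3]; o=-V[:3,:3].T@V[:3,3]
    return o,d
def onz(f,uv,z):
    o,d=ray(f,uv); return o+d*((z-o[2])/d[:,2])[:,None]
def cloud(f):
    v,u=np.mgrid[0:480,0:640]
    o,d=ray(f,np.c_[u.ravel(),v.ravel()])
    P=(o+d*f["z_map"].ravel()[:,None]).reshape(480,640,3); P[f["z_map"]==0]=np.nan
    return P
def proj(f,P):
    rv=cv2.Rodrigues(f["view"][:3,:3])[0]
    return cv2.projectPoints(np.array(P,float).reshape(-1,1,3),rv,f["view"][:3,3],K(f),f["distortion"].astype(float))[0].reshape(-1,2)
E
python3 - <<'E'
from h import *
t=load("top0");s=load("scene0")
a=t["image"][195:300,205:475]; cv2.imwrite("pics/c1.png",cv2.resize(a,None,fx=2.9,fy=2.9,interpolation=2)[...,::-1])
a=s["image"][165:340,225:505]; cv2.imwrite("pics/c2.png",cv2.resize(a,None,fx=2.8,fy=2.8,interpolation=2)[...,::-1])
for f in(t,s):
    P=cloud(f)
    for n,(u,v) in dict(stack=(241,232),rest=(331,232),rack=(436,230),table=(300,260)).items():
        if f is t: print(n,P[v,u])
E
```

```text
stack [0.49953036 0.28573563 0.05525684]
rest [0.48954965 0.02700227 0.07238406]
rack [ 0.50195808 -0.27939114  0.00798932]
table [ 0.42381923  0.12100237 -0.00240844]
```

View pics/c1.png

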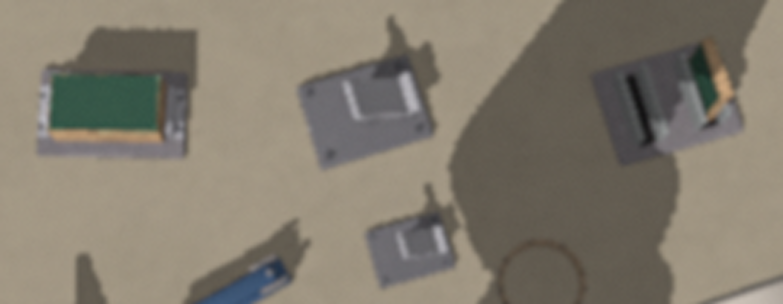

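View pics/c2.png

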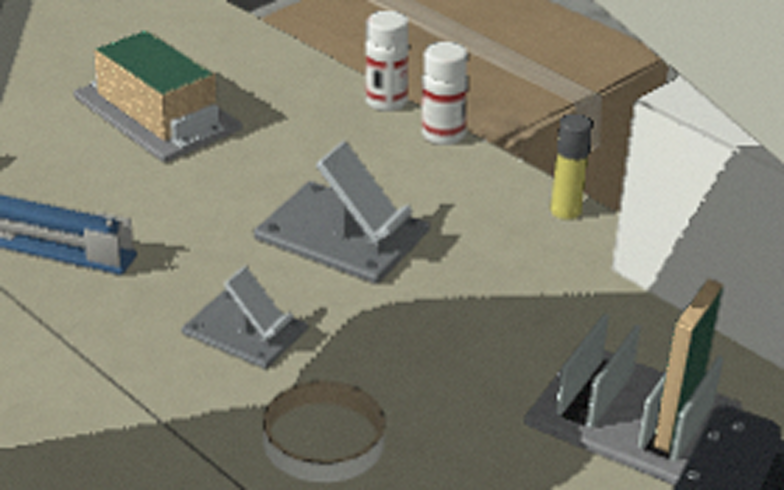

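```bash
cat > m.py <<'E'
from h import *
t=load("top0");P=cloud(t)
hsv=cv2.cvtColor(t["image"],cv2.COLOR_RGB2HSV)
def rect(mask,z,box):
    m=np.zeros_like(mask,np.uint8);u0,u1,v0,v1=box;m[v0:v1,u0:u1]=mask[v0:v1,u0:u1]
    c=max(cv2.findContours(m,cv2.RETR_EXTERNAL,cv2.CHAIN_APPROX_NONE)[0],key=cv2.contourArea).reshape(-1,2)
    W=onz(t,c,z)[:,:2]
    r=cv2.minAreaRect((W*1000).astype(np.float32)); return r,cv2.boxPoints(r).round(1).tolist()
g=(hsv[...,0]>60)&(hsv[...,0]<95)&(hsv[...,1]>100)
print("panel",rect(g,.056,(210,280,210,255)))
tm=np.median(P[255:275,290:310,2]);print("table",tm)
grey=(hsv[...,1]<50)
for n,z,box in(("tray",.008,(210,280,205,260)),("rest",.010,(300,360,205,258)),("rack",.010,(400,470,200,258)),("small",.01,(325,368,262,300)),("large",.01,(175,255,300,362))):
    h=P[...,2]-tm; print(n,rect((h>.005),z,box)); print("   low",rect((h>.005)&(h<.016),z,box))
print("depth noise",np.std(P[255:275,290:310,2]))
# plate points of rest
for n,box in(("rest",(300,360,205,258)),("rack",(400,470,200,258))):
    u0,u1,v0,v1=box;q=P[v0:v1,u0:u1].reshape(-1,3);print(n,np.nanmax(q[:,2]))
E
python3 m.py
```

```text
panel (((486.85302734375, 314.1746826171875), (40.28409957885742, 2.928314685821533), 88.6259994506836), [[484.8999938964844, 294.1000061035156], [487.79998779296875, 294.0], [488.79998779296875, 334.29998779296875], [485.8999938964844, 334.29998779296875]])
table 0.0003248160756569307
tray (((505.50384521484375, 285.0956726074219), (159.90101623535156, 102.73843383789062), 89.97825622558594), [[454.1000061035156, 205.1999969482422], [556.7999877929688, 205.10000610351562], [556.9000244140625, 365.0], [454.20001220703125, 365.1000061035156]])
   low (((469.59820556640625, 313.97406005859375), (116.08699798583984, 51.8397216796875), 69.05546569824219), [[424.6000061035156, 269.0], [473.1000061035156, 250.5], [514.5999755859375, 358.8999938964844], [466.1000061035156, 377.3999938964844]])
rest (((499.98150634765625, 30.182289123535156), (104.77909088134766, 121.99298095703125), 13.865544319152832), [[434.5, 76.80000305175781], [463.70001220703125, -41.599998474121094], [565.5, -16.5], [536.2000122070312, 102.0]])
   low (((499.98150634765625, 30.182289123535156), (104.77909088134766, 1
[... 1130 characters left out ...]
[396.1000061035156, -43.70000076293945], [377.79998779296875, 36.79999923706055]])
large (((218.56443786621094, 365.48138427734375), (138.05552673339844, 178.99717712402344), 0.6208885312080383), [[148.60000610351562, 454.20001220703125], [150.5, 275.20001220703125], [288.6000061035156, 276.70001220703125], [286.6000061035156, 455.70001220703125]])
   low (((218.56443786621094, 365.48138427734375), (138.05552673339844, 178.99717712402344), 0.6208885312080383), [[148.60000610351562, 454.20001220703125], [150.5, 275.20001220703125], [288.6000061035156, 276.70001220703125], [286.6000061035156, 455.70001220703125]])
depth noise 0.004042737884698145
rest 0.087411132402746
rack 0.13350947665249513
```

```bash
cat > crop.py <<'E'
from h import *
def crop(f,box,k,out):
    u0,u1,v0,v1=box
    a=cv2.resize(f["image"][v0:v1,u0:u1],None,fx=k,fy=k,interpolation=cv2.INTER_CUBIC)[...,::-1].copy()
    a=np.clip(a.astype(float)*1.3,0,255).astype(np.uint8)
    for u in range(u0,u1):
        if u%10==0: x=int((u-u0+.5)*k); cv2.line(a,(x,0),(x,6),(0,0,255),1); cv2.putText(a,str(u),(x-10,18),0,.4,(0,0,255),1)
    for v in range(v0,v1):
        if v%10==0: y=int((v-v0+.5)*k); cv2.line(a,(0,y),(6,y),(0,0,255),1); cv2.putText(a,str(v),(8,y+4),0,.4,(0,0,255),1)
    return a
def sheet(items,out):
    ims=[crop(*i,None) for i in items]; h=max(i.shape[0] for i in ims)
    ims=[cv2.copyMakeBorder(i,0,h-i.shape[0],0,4,0) for i in ims]
    cv2.imwrite(out,np.hstack(ims))
E
python3 - <<'E'
from crop import *
t=load("top0");s=load("scene0")
sheet([(t,(212,274,210,256),6),(t,(304,360,205,256),6)],"pics/d1.png")
sheet([(t,(405,470,200,256),6),(s,(410,490,260,335),5)],"pics/d2.png")
sheet([(s,(248,318,172,224),5),(s,(312,382,212,268),5)],"pics/d3.png")
h=cv2.cvtColor(t["image"],cv2.COLOR_RGB2HSV)
for p in((241,232),(262,232),(222,225),(310,240),(300,260),(240,241)): print(p,h[p[1],p[0]])
E
```

```text
(241, 232) [75 94 87]
(262, 232) [ 4 23 90]
(222, 225) [ 66  10 129]
(310, 240) [ 18  43 160]
(300, 260) [ 19  46 160]
(240, 241) [ 18  87 175]
```

View pics/d1.png

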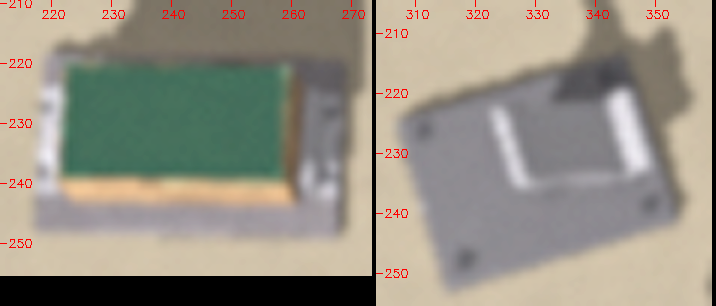

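View pics/d2.png

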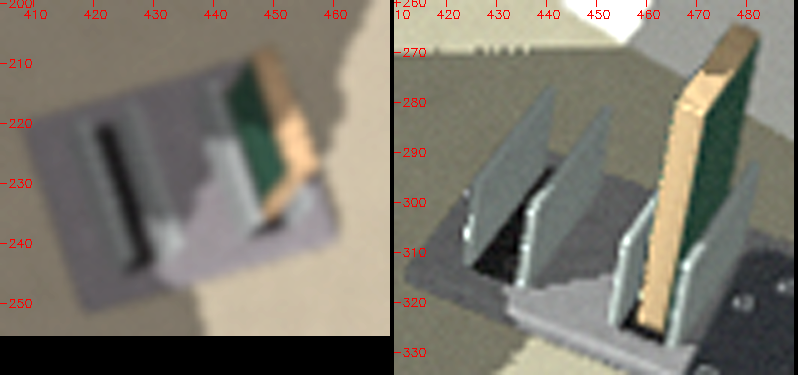

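View pics/d3.png

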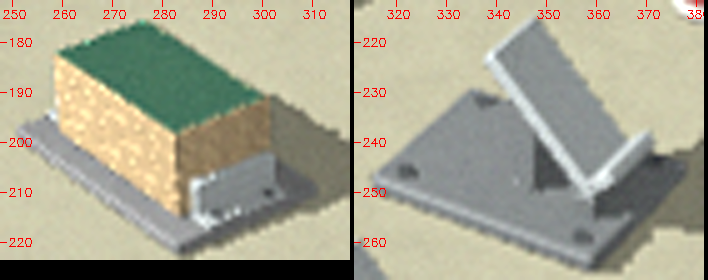

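```bash
python3 - <<'E'
from h import *
t=load("top0");s=load("scene0")
print("cam",ray(t,[[0,0]])[0],ray(s,[[0,0]])[0])
def show(n,f,uv,z):
    W=onz(f,uv,z)*1000; print(n,W[:,:2].round(1).tolist(),"mean",W[:,:2].mean(0).round(1))
    for i in range(len(W)):
        d=W[(i+1)%len(W)]-W[i]; print("   edge",np.hypot(*d[:2]).round(1),np.degrees(np.arctan2(d[1],d[0])).round(1))
hsv=cv2.cvtColor(t["image"],cv2.COLOR_RGB2HSV)
for nm,f,b in(("top",t,(212,274,210,256)),("scene",s,(248,318,172,224))):
    hsv=cv2.cvtColor(f["image"],cv2.COLOR_RGB2HSV)
    m=((hsv[...,0]>60)&(hsv[...,0]<95)&(hsv[...,1]>60)).astype(np.uint8); k=np.zeros_like(m);k[b[2]:b[3],b[0]:b[1]]=m[b[2]:b[3],b[0]:b[1]]
    c=max(cv2.findContours(k,0,1)[0],key=cv2.contourArea).reshape(-1,2)
    r=cv2.minAreaRect((onz(f,c,.056)[:,:2]*1000).astype(np.float32));print("panel",nm,r)
show("panel-scene",s,[(258.5,181.5),(276.5,175.5),(301.5,190.5),(283,198)],.056)
show("panel-top",t,[(222.3,219.8),(222,238.8),(259.7,239),(260,220)],.056)
show("rest top",t,[(307.3,223.5),(315.3,253),(354.3,241),(346.5,213.5)],.01)
show("rest scene",s,[(334.5,230),(315.5,246.5),(359.5,263.5),(378,245)],.01)
show("rest platetop T",t,[(322.5,222.5),(328,235.5)],.0937)
show("rest platetop S",s,[(338,223),(348,215)],.0937)
show("rack top",t,[(408.5,219.5),(419,251.5),(461,240)],.01)
# rack plate tops T z .054
show("p1 outer T",t,[(418.5,220.5),(425.5,244.5)],.054)
# scene plate tops left plate / second plate
show("plate1 S top",s,[(426,298),(441.5,277.5)],.054)
show("plate2 S top",s,[(437.5,300.5),(452.5,281)],.054)
show("rack S base",s,[(412,315),(468,336)],.01)
E
```

```text
cam [1.31616400e-01 1.70572670e-04 1.72118075e+00] [-0.24256235 -0.73565495  0.76916547]
panel top ((506.8193054199219, 286.8476257324219), (101.55675506591797, 50.012977600097656), 88.62571716308594)
panel scene ((504.3935546875, 290.48089599609375), (104.1376724243164, 54.790428161621094), 87.29320526123047)
panel-scene [[479.0, 347.9], [534.1, 342.5], [532.8, 236.2], [474.8, 238.0]] mean [505.2 291.2]
   edge 55.3 -5.6
   edge 106.2 -90.7
   edge 58.0 178.2
   edge 109.9 87.8
panel-top [[536.7, 339.9], [480.7, 339.9], [477.6, 231.8], [533.4, 231.1]] mean [507.1 285.7]
   edge 55.9 -180.0
   edge 108.1 -91.7
   edge 55.9 -0.7
   edge 108.8 88.3
rest top [[530.5, 97.5], [441.4, 75.2], [474.5, -39.7], [557.9, -18.9]] mean [501.1  28.5]
   edge 91.8 -165.9
   edge 119.5 -74.0
   edge 86.0 14.0
   edge 119.6 103.3
rest scene [[520.9, 98.2], [442.0, 76.6], [472.8, -37.6], [554.6, -15.3]] mean [497.6  30.5]
   edge 81.8 -164.7
   edge 118.3 -74.9
   edge 84.7 15.2
   edge 118.4 106.5
rest platetop T [[512.8, 50.0], [475.1, 35.2]] mean [494.   42.6]
   edge 40.5 -158.6
   edge 40.5 21.4
rest platetop S [[460.9, 21.5], [499.8, 30.8]] mean [480.3  26.1]
   edge 39.9 13.4
   edge 39.9 -166.6
rack top [[535.1, -200.6], [438.8, -226.6], [470.0, -349.5]] mean [ 481.3 -258.9]
   edge 99.7 -164.9
   edge 126.7 -75.8
   edge 162.5 66.4
p1 outer T [[521.1, -223.7], [450.7, -240.1]] mean [ 485.9 -231.9]
   edge 72.3 -166.9
   edge 72.3 13.1
plate1 S top [[450.7, -243.5], [523.4, -223.2]] mean [ 487.  -233.3]
   edge 75.4 15.6
   edge 75.4 -164.4
plate2 S top [[461.7, -263.4], [531.2, -245.5]] mean [ 496.4 -254.4]
   edge 71.8 14.4
   edge 71.8 -165.6
rack S base [[432.9, -228.2], [468.2, -340.6]] mean [ 450.6 -284.4]
   edge 117.8 -72.6
   edge 117.8 107.4
```

```bash
cat > plan.py <<'E'
from h import *
from bench import bot
def Rzx(z,x):
    z=np.array(z,float);z/=np.linalg.norm(z);x=np.array(x,float);x-=z*(x@z);x/=np.linalg.norm(x)
    return np.c_[x,np.cross(z,x),z]
def az(d): return np.array([np.cos(np.radians(d)),np.sin(np.radians(d)),0])
Z=np.array([0,0,1.])
YAW_P=-1.7; PAN=np.array([.506,.288])
YAW_R=15.; REST=np.array([.500,.0276,0])
YAW_K=15.; SLOT=np.array([.4935,-.2445,.010])
def ry(): return az(YAW_R+90)
def seat(): return REST-.004*ry()+.073*Z
def plan(p,Rt,n,start=None):
    s=bot.sense(); p0,R0=(s["position"],R.from_rotvec(s["orientation"]).as_matrix()) if start is None else start
    w=R.from_matrix(R0.T@Rt).as_rotvec()/n
    A=sum(R0@R.from_rotvec(w*k).as_matrix() for k in range(n))
    d=np.linalg.solve(A,np.array(p)-p0)
    print("n",n,"rot",(w/.08).round(3).tolist(),"off",(d/.04).round(3).tolist(),"max",abs(w/.08).max().round(2),abs(d/.04).max().round(2))
    return np.array(p),Rt
E
python3 - <<'E'
from plan import *
a=plan([*PAN,.12],Rzx(-Z,az(YAW_P)),24)
plan([*PAN,.046],a[1],4,a)
t=load("top0");s=load("scene0")
print("plate top",onz(t,[(322.5,222.5),(328,235.5)],.081).mean(0),onz(s,[(338,223),(348,215)],.081).mean(0))
E
```

```text
n 24 rot [-0.0, 0.001, -0.634] off [-0.332, -0.978, 0.107] max 0.63 0.98
n 4 rot [0.0, 0.0, 0.0] off [0.0, -0.0, 0.462] max 0.0 0.46
plate top [0.49678247 0.04294178 0.081     ] [0.49394131 0.04047044 0.081     ]
```

```bash
python3 - <<'E'
from plan import *
s=bot.sense();p0=s["position"];R0=R.from_rotvec(s["orientation"]).as_matrix()
pm=p0+(np.array([*PAN,.12])-p0)/3; pm[2]=.22
a=plan(pm,R0,8); print(pm)
a=plan([*PAN,.12],Rzx(-Z,az(YAW_P)),16,a)
E
```

```text
n 8 rot [0.0, 0.0, 0.0] off [-0.767, -0.595, 0.007] max 0.0 0.77
[ 0.30154737 -0.29855188  0.22      ]
n 16 rot [-0.001, 0.001, -0.95] off [-0.345, -0.974, 0.157] max 0.95 0.97
```

Request:
apply_moves --delta_rot '[[0, 0, 0], [0, 0, 0], [0, 0, 0], [0, 0, 0], [0, 0, 0], [0, 0, 0], [0, 0, 0], [0, 0, 0], [0, 0, -0.95], [0, 0, -0.95], [0, 0, -0.95], [0, 0, -0.95]]' --offset '[[-0.77, -0.6, 0], [-0.77, -0.6, 0], [-0.77, -0.6, 0], [-0.77, -0.6, 0], [-0.77, -0.6, 0], [-0.77, -0.6, 0], [-0.77, -0.6, 0], [-0.77, -0.6, 0], [-0.345, -0.974, 0], [-0.345, -0.974, 0], [-0.345, -0.974, 0], [-0.345, -0.974, 0]]' --claw '[1, 1, 1, 1, 1, 1, 1, 1, 1, 1, 1, 1]' --newtons 20

```text
time: 1.3
position: [0.4211, -0.1804, 0.2227]
orientation: [2.802, -1.421, 0.0]
force: [0.6, -0.5, -0.7]
gripper_width: 0.997
```

```bash
python3 - <<'E'
from plan import *
a=plan([*PAN,.12],Rzx(-Z,az(YAW_P)),12)
a=plan([*PAN,.12],Rzx(-Z,az(YAW_P)),13)
E
```

```text
n 12 rot [0.0, -0.0, -0.947] off [-0.345, -0.967, 0.214] max 0.95 0.97
n 13 rot [0.0, -0.0, -0.874] off [-0.316, -0.893, 0.197] max 0.87 0.89
```

Request:
apply_moves --delta_rot '[[0, 0, -0.95], [0, 0, -0.95], [0, 0, -0.95], [0, 0, -0.95], [0, 0, -0.95], [0, 0, -0.95], [0, 0, -0.95], [0, 0, -0.95], [0, 0, -0.95], [0, 0, -0.95], [0, 0, -0.95], [0, 0, -0.95]]' --offset '[[-0.345, -0.967, 0.21], [-0.345, -0.967, 0.21], [-0.345, -0.967, 0.21], [-0.345, -0.967, 0.21], [-0.345, -0.967, 0.21], [-0.345, -0.967, 0.21], [-0.345, -0.967, 0.21], [-0.345, -0.967, 0.21], [-0.345, -0.967, 0.21], [-0.345, -0.967, 0.21], [-0.345, -0.967, 0.21], [-0.345, -0.967, 0.21]]' --claw '[1, 1, 1, 1, 1, 1, 1, 1, 1, 1, 1, 1]'

```text
time: 2.5
position: [0.5055, 0.2881, 0.1212]
orientation: [3.141, -0.042, -0.0]
force: [0.2, -0.6, -0.4]
gripper_width: 1.003
```

```bash
python3 - <<'E'
from plan import *
from crop import *
for n in("scene","top"):
    f=bot.grab_frame(n);np.savez(n+"1.npz",**f)
t=load("top1");s=load("scene1")
sheet([(t,(212,274,200,256),5),(s,(238,318,132,224),5)],"pics/e1.png")
s=bot.sense();print(s["position"],s["q"]);
a=plan([*PAN,.09],Rzx(-Z,az(YAW_P)),3)
E
```

```text
[0.50409623 0.29009762 0.12051832] [5.01340777e-01 4.95841785e-01 1.79343272e+00 9.78508243e-04
 8.53763441e-01 5.24678409e-01]
n 3 rot [0.0, 0.007, 0.024] off [0.017, 0.017, 0.254] max 0.02 0.25
```

View pics/e1.png

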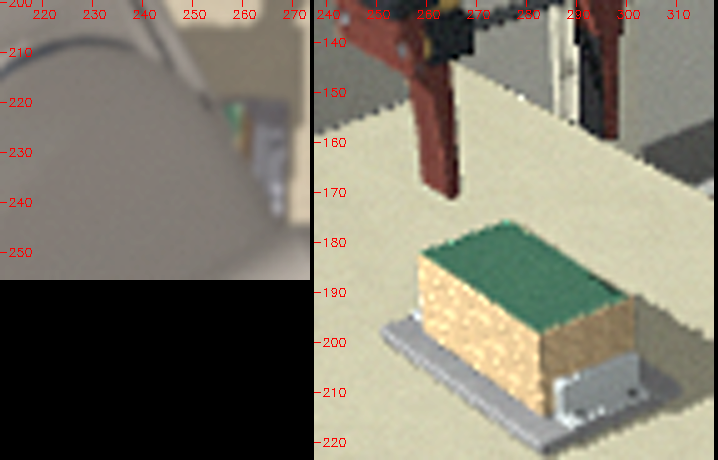

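Request:
apply_moves --delta_rot '[[0, 0, 0.05], [0, 0, 0], [0, 0, 0], [0, 0, 0], [0, 0, 0], [0, 0, 0]]' --offset '[[0.05, 0.05, 0.5], [0, 0, 0.5], [0, 0, 0.5], [0, 0, 0.25], [0, 0, 0.12], [0, 0, 0]]' --claw '[1, 1, 1, 1, 1, 1]'

```text
time: 3.2
position: [0.5077, 0.284, 0.0468]
orientation: [3.141, -0.054, -0.001]
force: [-0.2, 0.4, -0.9]
gripper_width: 1.002
```

```bash
python3 - <<'E'
from plan import *
from crop import *
f=bot.grab_frame("scene");np.savez("scene2.npz",**f)
s=load("scene2")
sheet([(s,(238,318,152,224),8)],"pics/e2.png")
s=bot.sense();print(s["position"],s["orientation"])
a=plan([*PAN,.046],Rzx(-Z,az(YAW_P)),1)
E
```

```text
[0.50808098 0.28423942 0.04741943] [-3.14102197e+00  5.41748977e-02 -3.51895791e-04]
n 1 rot [-0.001, -0.003, -0.06] off [-0.055, -0.092, 0.035] max 0.06 0.09
```

View pics/e2.png

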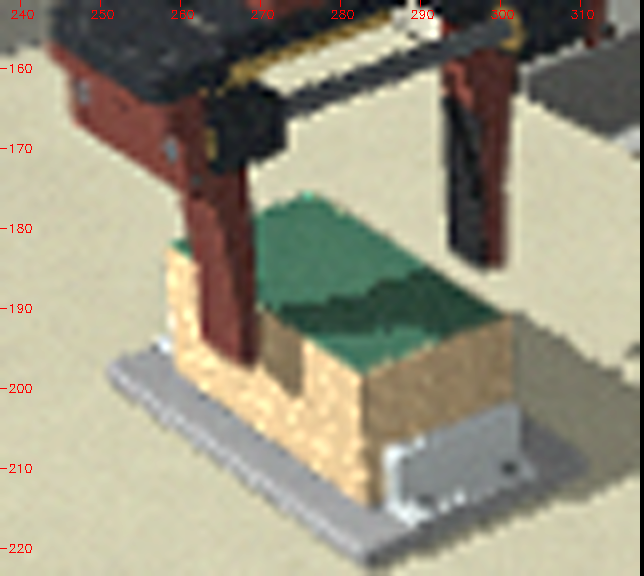

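Request:
apply_moves --delta_rot '[[0, 0, 0], [0, 0, 0], [0, 0, 0], [0, 0, 0], [0, 0, 0], [0, 0, 0], [0, 0, 0], [0, 0, 0]]' --offset '[[0, 0, 0], [0, 0, 0], [0, 0, 0], [0, 0, 0], [0, 0, 0], [0, 0, 0], [0, 0, 0], [0, 0, 0]]' --claw '[0.2, 0.2, 0.2, 0.2, 0.2, 0.2, 0.2, 0.2]' --newtons 20

```text
time: 4.05
position: [0.5078, 0.2845, 0.0474]
orientation: [-3.141, 0.053, -0.0]
force: [-2.0, 0.0, 5.7]
gripper_width: 0.681
```

```bash
python3 - <<'E'
from plan import *
from crop import *
f=bot.grab_frame("scene");np.savez("scene3.npz",**f)
s=load("scene3")
sheet([(s,(238,318,152,224),8)],"pics/e3.png")
s=bot.sense();print(s["position"],s["orientation"],s["gripper_width"]*88)
print(proj(f,[[.506-.03,.284,.047]]))
E
```

```text
[0.50774897 0.28449834 0.04742653] [-3.14103409e+00  5.33882030e-02 -4.27800911e-05] 60.17563117997072
[[272.4347231  194.03036945]]
```

View pics/e3.png

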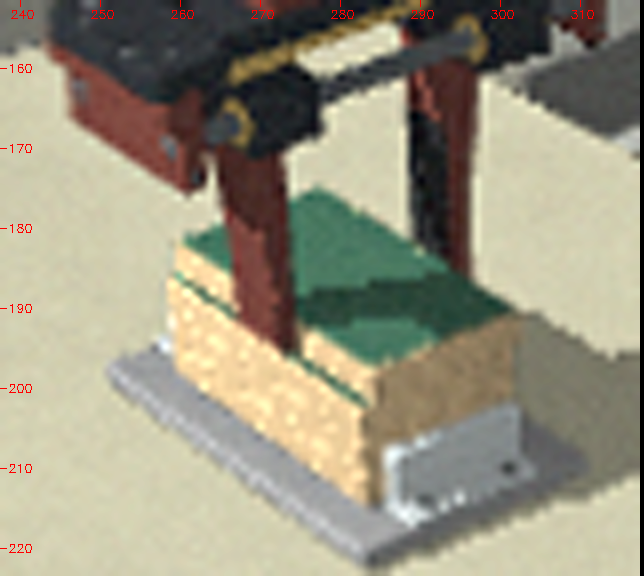

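Request:
apply_moves --delta_rot '[[0, 0, 0], [0, 0, 0], [0, 0, 0], [0, 0, 0], [0, 0, 0], [0, 0, 0], [0, 0, 0], [0, 0, 0]]' --offset '[[0, 0, -0.1], [0, 0, -0.2], [0, 0, -0.5], [0, 0, -0.7], [0, 0, -0.7], [0, 0, -0.4], [0, 0, 0], [0, 0, 0]]' --claw '[0.2, 0.2, 0.2, 0.2, 0.2, 0.2, 0.2, 0.2]'

```text
time: 4.9
position: [0.5077, 0.2843, 0.1511]
orientation: [-3.141, 0.053, -0.001]
force: [-0.1, 0.4, -2.3]
gripper_width: 0.683
```

```bash
python3 - <<'E'
from plan import *
from crop import *
f=bot.grab_frame("scene");np.savez("scene4.npz",**f)
s=load("scene4")
sheet([(s,(238,338,102,224),5)],"pics/e4.png")
s=bot.sense();print(s["position"],s["orientation"],s["gripper_width"]*88,s["force"])
E
```

```text
[0.50723763 0.28411624 0.15037386] [ 3.14060359e+00 -5.34039072e-02 -1.45825671e-03] 60.132923825229625 [-0.34191325  0.47922172 -0.79713511]
```

View pics/e4.png

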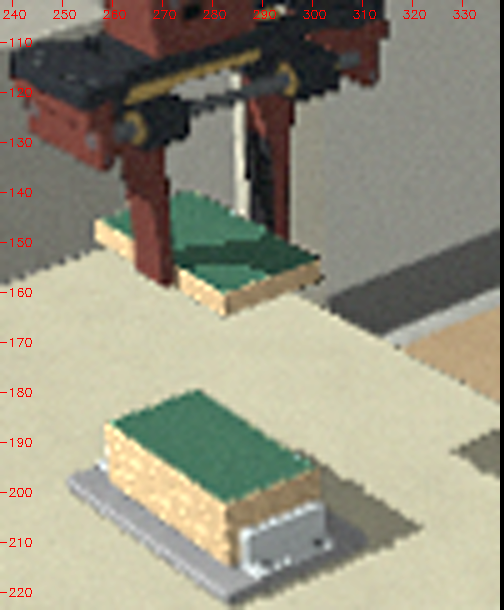

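```bash
python3 - <<'E'
from plan import *
f=load("scene4")
for z in(.157,.160,.163):
    W=onz(f,[(256.5,145.5),(275,140),(301.5,153.5),(282.5,160.3)],z)*1000;print(z,W[:,:2].round(1).tolist(),W.mean(0).round(1),[np.linalg.norm(W[i]-W[i-1]).round(1) for i in range(4)])
W=onz(f,[(258.5,184.5),(276.5,179),(302,193.5),(283,201.5)],.044)*1000;print("p2",W.mean(0))
W=onz(f,[(258.5,181.5),(276.5,175.5),(301.5,190.5),(283,198)],.056)*1000;print("p1 was",W.mean(0))
TCPc=np.array([.5075,.2843,.1505])
# to above rest
x=az(YAW_R); yh=ry(); z=(yh-Z)/2**.5
Rt=Rzx(z,x); OFF=np.array([0,-.003,-.004]) # centre of panel in tool (tool y = -panel y)
n=(-yh+Z)/2**.5; u=(yh+Z)/2**.5
tgt=seat()-Rt@OFF
print("seat",seat(),"tcp",tgt)
a=plan(tgt+.05*n+.03*u,Rt,12)
a=plan(tgt+.05*n+.03*u,Rt,16)
E
```

```text
0.157 [[483.2, 351.1], [537.7, 345.7], [538.4, 239.2], [481.2, 241.2]] [510.2 294.3 157. ] [np.float64(109.9), np.float64(54.8), np.float64(106.5), np.float64(57.2)]
0.16 [[479.6, 345.8], [533.9, 340.4], [534.6, 234.4], [477.7, 236.4]] [506.5 289.2 160. ] [np.float64(109.3), np.float64(54.5), np.float64(106.0), np.float64(56.9)]
0.163 [[476.1, 340.4], [530.1, 335.1], [530.8, 229.6], [474.2, 231.7]] [502.8 284.2 163. ] [np.float64(108.8), np.float64(54.3), np.float64(105.5), np.float64(56.7)]
p2 [507.55169919 294.60692209  44.        ]
p1 was [505.18307504 291.15034464  56.        ]
seat [0.50103528 0.0237363  0.073     ] tcp [0.50085226 0.02441931 0.06805025]
n 12 rot [0.812, -0.12, -0.292] off [-0.061, 0.565, -0.152] max 0.81 0.57
n 16 rot [0.609, -0.09, -0.219] off [-0.047, 0.423, -0.118] max 0.61 0.42
```

Request:
apply_moves --delta_rot '[[0.81, -0.12, -0.29], [0.81, -0.12, -0.29], [0.81, -0.12, -0.29], [0.81, -0.12, -0.29], [0.81, -0.12, -0.29], [0.81, -0.12, -0.29], [0.81, -0.12, -0.29], [0.81, -0.12, -0.29], [0.81, -0.12, -0.29], [0.81, -0.12, -0.29], [0.81, -0.12, -0.29], [0.81, -0.12, -0.29]]' --offset '[[-0.06, 0.56, -0.15], [-0.06, 0.56, -0.15], [-0.06, 0.56, -0.15], [-0.06, 0.56, -0.15], [-0.06, 0.56, -0.15], [-0.06, 0.56, -0.15], [-0.06, 0.56, -0.15], [-0.06, 0.56, -0.15], [-0.06, 0.56, -0.15], [-0.06, 0.56, -0.15], [-0.06, 0.56, -0.15], [-0.06, 0.56, -0.15]]' --claw '[0.2, 0.2, 0.2, 0.2, 0.2, 0.2, 0.2, 0.2, 0.2, 0.2, 0.2, 0.2]'

```text
time: 6.15
position: [0.5045, 0.0126, 0.1239]
orientation: [-2.339, -0.305, 0.128]
force: [-0.6, -0.1, -1.5]
gripper_width: 0.681
```

```bash
cat > rest.py <<'E'
from plan import *
from crop import *
x=az(YAW_R); yh=ry(); z=(yh-Z)/2**.5
Rt=Rzx(z,x); OFF=np.array([0,-.0035,-.004])
n=(-yh+Z)/2**.5; u=(yh+Z)/2**.5
tgt=seat()-Rt@OFF
def rel():
    s=bot.sense();p=s["position"];e=p-tgt
    print("rel to seat mm: x %.1f u %.1f n %.1f"%tuple(1000*np.array([e@x,e@u,e@n])),"ang",R.from_matrix(Rt.T@R.from_rotvec(s["orientation"]).as_matrix()).as_rotvec().round(3),"F",s["force"].round(1),"w",(s["gripper_width"]*88).round(1),"q",s["q"].round(2))
E
python3 - <<'E'
from rest import *
rel()
f=bot.grab_frame("scene");np.savez("scene5.npz",**f); g=bot.grab_frame("top");np.savez("top5.npz",**g)
sheet([(f,(302,402,142,280),4),(g,(290,370,190,260),4)],"pics/e5.png")
rel()
plan(tgt+.01*n+.006*u,Rt,5)
E
```

```text
Traceback (most recent call last):
  File "rest.py", line 9, in rel
    print("rel to seat mm: x %.1f u %.1f n %.1f"%tuple(1000*np.array([e@x,e@u,e@n])),"ang",R.from_matrix(Rt.T@R.from_rotvec(s["orientation"]).as_matrix()).as_rotvec().round(3),"F",s["force"].round(1),"w",(s["gripper_width"]*88).round(1),"q",s["q"].round(2))
                                                                                                                                                                                                            ^^^^^^^^^^^^^^^^^^^^^^^^^^^^^
AttributeError: 'float' object has no attribute 'round'
```

```bash
sed -i 's/(s\["gripper_width"\]\*88).round(1)/round(s["gripper_width"]*88,1)/' rest.py
python3 - <<'E'
from rest import *
rel()
f=bot.grab_frame("scene");np.savez("scene5.npz",**f); g=bot.grab_frame("top");np.savez("top5.npz",**g)
sheet([(f,(302,402,142,280),4),(g,(290,370,190,260),4)],"pics/e5.png")
rel()
plan(tgt+.01*n+.006*u,Rt,5)
E
```

```text
rel to seat mm: x 0.5 u 31.3 n 48.2 ang [0.001 0.001 0.002] F [-0.6 -0.1 -1.5] w 59.9 q [-0.36  0.65  1.79  0.64  1.3  -0.99]
rel to seat mm: x 0.2 u 28.7 n 47.7 ang [0.001 0.001 0.007] F [-0.3  1.  -1.9] w 59.7 q [-0.36  0.65  1.79  0.64  1.3  -0.99]
n 5 rot [-0.002, -0.003, -0.018] off [-0.0, 0.114, 0.189] max 0.02 0.19
```

View pics/e5.png

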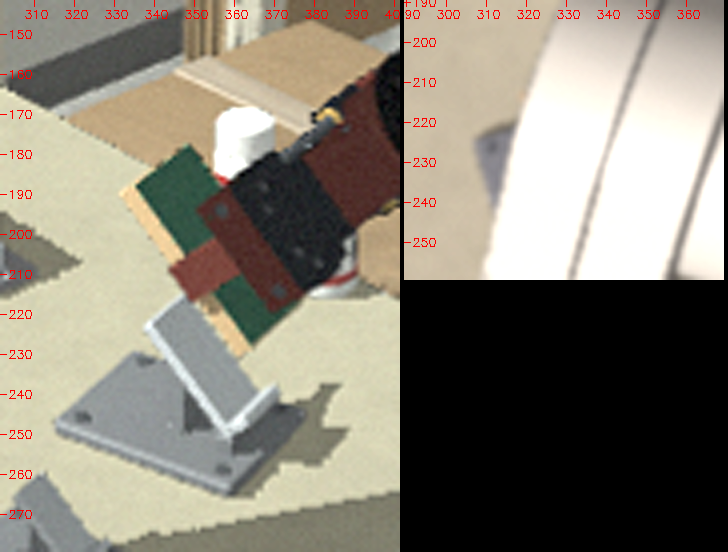

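```bash
python3 - <<'E'
from rest import *
s=load("scene0")
print(onz(s,[(427.5,242),(384,215),(363,203)],0).round(3).tolist())
b=bot.sense()["position"]-Rt[:,2]*.08
print("body corners",[(b+sx*.089*x-.04*n-.03*u+sy*.0375*u).round(3).tolist() for sx in(1,) for sy in(1,-1)])
plan(tgt+.008*n+.008*u,Rt,5)
E
```

```text
[[0.662, -0.076, 0.0], [0.672, 0.076, 0.0], [0.673, 0.154, 0.0]]
body corners [[0.596, 0.012, 0.155], [0.61, -0.039, 0.102]]
n 5 rot [-0.002, -0.003, -0.018] off [-0.001, 0.104, 0.199] max 0.02 0.2
```

Request:
apply_moves --delta_rot '[[0, 0, 0], [0, 0, 0], [0, 0, 0], [0, 0, 0], [0, 0, 0], [0, 0, 0], [0, 0, 0]]' --offset '[[0, 0.1, 0.2], [0, 0.1, 0.2], [0, 0.1, 0.2], [0, 0.1, 0.2], [0, 0.1, 0.2], [0, 0, 0.05], [0, 0, 0]]' --claw '[0.2, 0.2, 0.2, 0.2, 0.2, 0.2, 0.2]'

```text
time: 6.95
position: [0.5008, 0.0291, 0.0812]
orientation: [-2.342, -0.306, 0.127]
force: [-0.2, 0.2, -1.0]
gripper_width: 0.68
```

```bash
python3 - <<'E'
from rest import *
rel()
f=bot.grab_frame("scene");np.savez("scene6.npz",**f)
sheet([(f,(312,402,162,280),5)],"pics/e6.png")
rel()
E
```

```text
rel to seat mm: x 1.2 u 13.0 n 6.1 ang [-0.002  0.001  0.002] F [-0.2  0.2 -1. ] w 59.9 q [-0.34  0.71  1.81  0.67  1.22 -1.03]
rel to seat mm: x 1.4 u 13.0 n 6.5 ang [-0.002  0.001  0.001] F [ 0.1  0.1 -1. ] w 59.9 q [-0.34  0.71  1.81  0.67  1.22 -1.03]
```

View pics/e6.png

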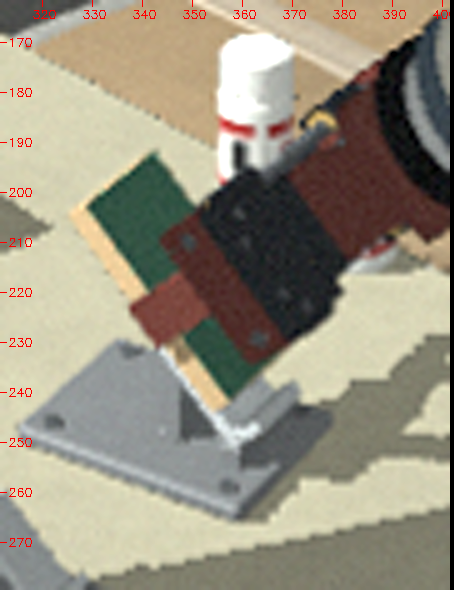

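Request:
apply_moves --delta_rot '[[0, 0, 0], [0, 0, 0], [0, 0, 0], [0, 0, 0], [0, 0, 0]]' --offset '[[0, 0.07, 0.05], [0, 0.07, 0.04], [0, 0.07, 0], [0, 0.05, 0], [0, 0, 0]]' --claw '[0.2, 0.2, 0.2, 0.2, 0.2]'

```text
time: 7.5
position: [0.5024, 0.0237, 0.0713]
orientation: [-2.342, -0.305, 0.126]
force: [-0.5, -0.4, -0.7]
gripper_width: 0.677
```

```bash
python3 - <<'E'
from rest import *
rel()
f=bot.grab_frame("scene");np.savez("scene7.npz",**f)
sheet([(f,(322,392,192,260),8)],"pics/e7.png")
rel()
E
```

```text
rel to seat mm: x 1.3 u 2.0 n 3.1 ang [-0.002  0.002  0.002] F [-0.5 -0.4 -0.7] w 59.6 q [-0.34  0.73  1.8   0.67  1.21 -1.04]
rel to seat mm: x 1.3 u 2.2 n 3.1 ang [-0.002  0.001  0.002] F [ 0.2 -0.4 -0.4] w 60.0 q [-0.34  0.73  1.8   0.67  1.21 -1.04]
```

View pics/e7.png

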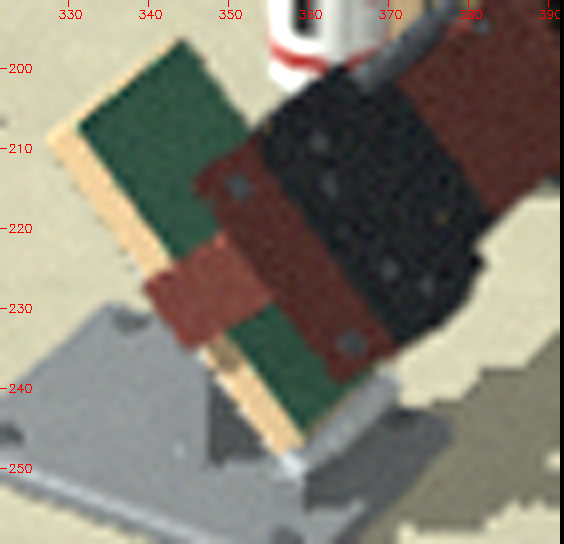

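Request:
apply_moves --delta_rot '[[0, 0, 0], [0, 0, 0], [0, 0, 0]]' --offset '[[0, 0, 0.04], [0, 0, 0.03], [0, 0, 0]]' --claw '[0.2, 0.2, 0.2]'

```text
time: 7.85
position: [0.5019, 0.0258, 0.0697]
orientation: [-2.342, -0.306, 0.126]
force: [-0.2, -2.2, 1.6]
gripper_width: 0.682
```

Request:
apply_moves --delta_rot '[[0, 0, 0], [0, 0, 0], [0, 0, 0]]' --offset '[[0, 0.03, 0], [0, 0.03, 0], [0, 0, 0]]' --claw '[0.2, 0.2, 0.2]'

```text
time: 8.15
position: [0.5023, 0.0246, 0.0684]
orientation: [-2.34, -0.306, 0.126]
force: [-0.4, -0.6, 5.3]
gripper_width: 0.681
```

```bash
python3 - <<'E'
from rest import *
rel()
E
```

```text
rel to seat mm: x 1.5 u 0.6 n 0.4 ang [-0.001  0.002  0.001] F [-0.4 -0.6  5.3] w 59.9 q [-0.34  0.73  1.8   0.67  1.21 -1.05]
```

Request:
apply_moves --delta_rot '[[0, 0, 0], [0, 0, 0], [0, 0, 0], [0, 0, 0], [0, 0, 0], [0, 0, 0]]' --offset '[[0, 0, 0], [0, 0, 0], [0, 0, 0], [0, 0, 0], [0, 0, 0], [0, 0, 0]]' --claw '[0.9, 0.9, 0.9, 0.9, 0.9, 0.9]'

```text
time: 8.75
position: [0.5022, 0.0243, 0.0678]
orientation: [-2.342, -0.306, 0.127]
force: [-0.3, -0.5, 0.2]
gripper_width: 0.954
```

Request:
apply_moves --delta_rot '[[0, 0, 0], [0, 0, 0], [0, 0, 0], [0, 0, 0], [0, 0, 0], [0, 0, 0], [0, 0, 0], [0, 0, 0]]' --offset '[[0, 0, -0.2], [0, 0, -0.4], [0, 0, -0.6], [0, 0, -0.8], [0, 0, -0.8], [0, 0, -0.8], [0, 0, -0.5], [0, 0, 0]]' --claw '[0.9, 0.9, 0.9, 0.9, 0.9, 0.9, 0.9, 0.9]'

```text
time: 9.55
position: [0.5339, -0.0906, 0.1866]
orientation: [-2.346, -0.306, 0.12]
force: [0.2, -0.4, -0.1]
gripper_width: 0.952
```

```bash
python3 - <<'E'
from rest import *
rel()
f=bot.grab_frame("scene");np.savez("scene8.npz",**f);g=bot.grab_frame("top");np.savez("top8.npz",**g)
sheet([(f,(310,400,182,270),5),(g,(300,365,195,260),5)],"pics/e8.png")
rel()
E
```

```text
rel to seat mm: x 2.1 u -0.2 n 168.4 ang [-0.006  0.006  0.   ] F [ 0.2 -0.4 -0.1] w 83.8 q [-0.49  0.62  1.62  0.54  1.5  -0.96]
rel to seat mm: x 0.9 u 0.2 n 164.7 ang [-0.003  0.002  0.002] F [-0.3 -0.1 -0.7] w 84.0 q [-0.49  0.63  1.62  0.55  1.5  -0.96]
```

View pics/e8.png

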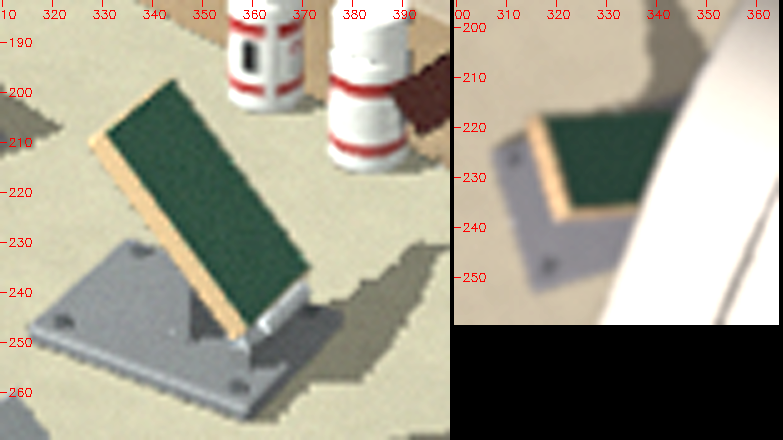

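```bash
cat >> rest.py <<'E'
S2=tgt+Rt@OFF+.0015*x+.0006*u+.0004*n   # actual panel centre in robot coordinates
R2=Rzx(-u,n)
def rel2():
    s=bot.sense();e=s["position"]-S2
    print("TCP rel panel centre mm: x %.1f u %.1f n %.1f"%tuple(1000*np.array([e@x,e@u,e@n])),"ang",R.from_matrix(R2.T@R.from_rotvec(s["orientation"]).as_matrix()).as_rotvec().round(3),"F",s["force"].round(1),"w",round(s["gripper_width"]*88,1),"q",s["q"].round(2))
E
python3 - <<'E'
from rest import *
W=S2+.115*u+.06*Z; print(S2,W)
s=bot.sense();p=s["position"].copy();Rc=R.from_rotvec(s["orientation"]).as_matrix()
plan(W,R2,16); plan(W,R2,18)
N=18
w=R.from_matrix(Rc.T@R2).as_rotvec()/N
A=sum(Rc@R.from_rotvec(w*k).as_matrix() for k in range(N));d=np.linalg.solve(A,W-p)
for k in range(N):
    p=p+Rc@d;Rc=Rc@R.from_rotvec(w).as_matrix()
    if k%2: 
        tips=[p+Rc@[sx*.036,0,0] for sx in(1,-1)]; print(p.round(3),Rc[:,2].round(2),[q.round(3).tolist() for q in tips])
plan(S2+.027*u,R2,6,(W,R2))
E
```

```text
[0.50244756 0.02426113 0.07370711] [0.4814011  0.10280759 0.21502439]
n 16 rot [-0.943, 0.943, 0.943] off [-0.245, -0.284, -0.03] max 0.94 0.28
n 18 rot [-0.838, 0.838, 0.838] off [-0.219, -0.251, -0.029] max 0.84 0.25
[ 0.512 -0.079  0.2  ] [-0.03  0.6  -0.8 ] [[0.548, -0.076, 0.2], [0.476, -0.081, 0.199]]
[ 0.494 -0.064  0.213] [ 0.1   0.49 -0.87] [[0.53, -0.068, 0.215], [0.458, -0.06, 0.211]]
[ 0.479 -0.045  0.223] [ 0.21  0.34 -0.91] [[0.513, -0.055, 0.227], [0.445, -0.034, 0.219]]
[ 0.467 -0.022  0.23 ] [ 0.29  0.17 -0.94] [[0.499, -0.038, 0.237], [0.436, -0.006, 0.223]]
[0.46  0.004 0.234] [ 0.34 -0.01 -0.94] [[0.488, -0.017, 0.244], [0.432, 0.024, 0.224]]
[0.458 0.03  0.234] [ 0.36 -0.2  -0.91] [[0.481, 0.006, 0.248], [0.435, 0.054, 0.22]]
[0.461 0.056 0.231] [ 0.33 -0.38 -0.86] [[0.479, 0.031, 0.249], [0.443, 0.082, 0.213]]
[0.469 0.081 0.224] [ 0.27 -0.54 -0.79] [[0.481, 0.055, 0.246], [0.457, 0.107, 0.202]]
[0.481 0.103 0.215] [ 0.18 -0.68 -0.71] [[0.488, 0.078, 0.24], [0.475, 0.127, 0.19]]
n 6 rot [0.0, 0.0, 0.0] off [-0.177, 0.0, 0.543] max 0.0 0.54
```

Request:
apply_moves --delta_rot '[[-0.84, 0.84, 0.84], [-0.84, 0.84, 0.84], [-0.84, 0.84, 0.84], [-0.84, 0.84, 0.84], [-0.84, 0.84, 0.84], [-0.84, 0.84, 0.84], [-0.84, 0.84, 0.84], [-0.84, 0.84, 0.84], [-0.84, 0.84, 0.84]]' --offset '[[-0.22, -0.25, -0.03], [-0.22, -0.25, -0.03], [-0.22, -0.25, -0.03], [-0.22, -0.25, -0.03], [-0.22, -0.25, -0.03], [-0.22, -0.25, -0.03], [-0.22, -0.25, -0.03], [-0.22, -0.25, -0.03], [-0.22, -0.25, -0.03]]' --claw '[0, 0, 0, 0, 0, 0, 0, 0, 0]'

```text
time: 10.55
position: [0.4611, -0.0115, 0.2306]
orientation: [-2.838, 0.738, -0.418]
force: [-0.4, -0.4, -0.1]
gripper_width: 0.497
```

Request:
apply_moves --delta_rot '[[-0.84, 0.84, 0.84], [-0.84, 0.84, 0.84], [-0.84, 0.84, 0.84], [-0.84, 0.84, 0.84], [-0.84, 0.84, 0.84], [-0.84, 0.84, 0.84], [-0.84, 0.84, 0.84], [-0.84, 0.84, 0.84], [-0.84, 0.84, 0.84]]' --offset '[[-0.22, -0.25, -0.03], [-0.22, -0.25, -0.03], [-0.22, -0.25, -0.03], [-0.22, -0.25, -0.03], [-0.22, -0.25, -0.03], [-0.22, -0.25, -0.03], [-0.22, -0.25, -0.03], [-0.22, -0.25, -0.03], [-0.22, -0.25, -0.03]]' --claw '[0, 0, 0, 0, 0, 0, 0, 0, 0]'

```text
time: 11.45
position: [0.459, 0.0757, 0.2179]
orientation: [2.333, -1.395, 0.717]
force: [0.5, 0.4, -0.5]
gripper_width: 0.498
```

```bash
python3 - <<'E'
from rest import *
rel2()
f=bot.grab_frame("scene");np.savez("scene9.npz",**f);g=bot.grab_frame("top");np.savez("top9.npz",**g)
sheet([(f,(280,400,122,270),4),(g,(280,365,195,260),3)],"pics/e9.png")
rel2()
plan(S2+.07*u,R2,5);plan(S2+.027*u,R2,6,(S2+.07*u,R2))
E
```

```text
TCP rel panel centre mm: x -28.7 u 145.1 n 58.9 ang [ 0.127 -0.172 -0.187] F [ 0.5  0.4 -0.5] w 43.8 q [ 0.53  0.26  2.06 -0.74  1.02  2.06]
TCP rel panel centre mm: x -27.1 u 145.0 n 56.6 ang [ 0.128 -0.174 -0.193] F [ 0.1  0.4 -0.5] w 44.1 q [ 0.53  0.26  2.05 -0.73  1.02  2.06]
n 5 rot [-0.32, 0.436, 0.481] off [-0.227, -0.136, 0.413] max 0.48 0.41
n 6 rot [0.0, 0.0, 0.0] off [0.0, 0.0, 0.179] max 0.0 0.18
```

View pics/e9.png

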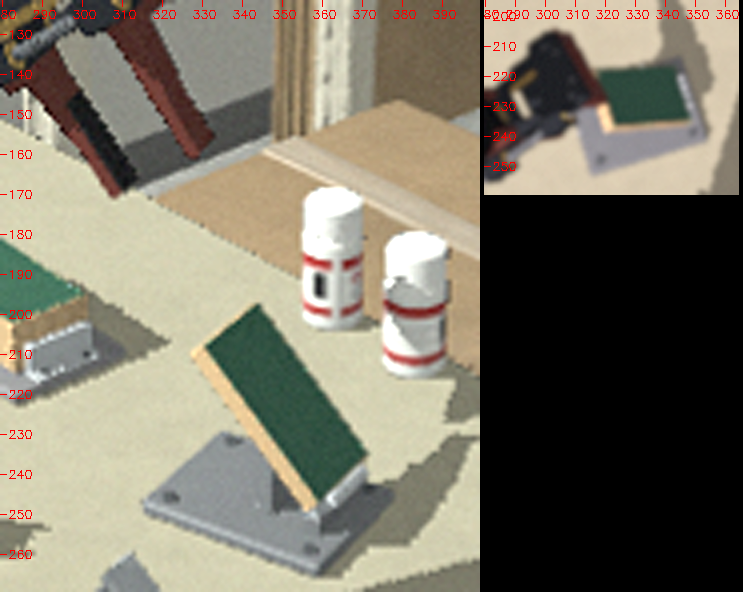

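```bash
python3 - <<'E'
from rest import *
W=S2+.11*u
plan(W,R2,6)
E
```

```text
n 6 rot [-0.267, 0.363, 0.401] off [-0.207, -0.127, 0.178] max 0.4 0.21
```

Request:
apply_moves --delta_rot '[[-0.27, 0.36, 0.4], [-0.27, 0.36, 0.4], [-0.27, 0.36, 0.4]]' --offset '[[-0.21, -0.13, 0.18], [-0.21, -0.13, 0.18], [-0.21, -0.13, 0.18]]' --claw '[0, 0, 0]'

```text
time: 11.85
position: [0.4693, 0.0875, 0.185]
orientation: [2.177, -1.476, 0.774]
force: [0.8, 0.6, -0.8]
gripper_width: 0.497
```

```bash
python3 - <<'E'
from rest import *
rel2()
W=S2+.11*u
plan(W,R2,3)
E
```

```text
TCP rel panel centre mm: x -15.7 u 128.0 n 29.5 ang [ 0.062 -0.09  -0.094] F [ 0.8  0.6 -0.8] w 43.7 q [ 0.57  0.39  2.01 -0.79  1.08  2.27]
n 3 rot [-0.26, 0.374, 0.39] off [-0.228, -0.139, 0.169] max 0.39 0.23
```

Request:
apply_moves --delta_rot '[[0, 0, 0], [-0.13, 0.19, 0.2], [-0.13, 0.19, 0.2], [-0.13, 0.19, 0.2], [0, 0, 0]]' --offset '[[-0.23, -0.14, 0.17], [-0.23, -0.14, 0.17], [-0.23, -0.14, 0.17], [0, 0, 0], [0, 0, 0]]' --claw '[0, 0, 0, 0, 0]'

```text
time: 12.35
position: [0.4823, 0.1009, 0.1519]
orientation: [2.094, -1.513, 0.806]
force: [1.0, -0.3, -0.0]
gripper_width: 0.497
```

```bash
python3 - <<'E'
from rest import *
rel2()
W=S2+.08*u
plan(W,R2,4)
E
```

```text
TCP rel panel centre mm: x 0.4 u 111.3 n -0.8 ang [ 0.031 -0.044 -0.045] F [ 1.  -0.3 -0. ] w 43.7 q [ 0.6   0.5   1.96 -0.81  1.1   2.39]
n 4 rot [-0.097, 0.137, 0.141] off [0.01, 0.007, 0.195] max 0.14 0.2
```

Request:
apply_moves --delta_rot '[[0, 0, 0], [-0.1, 0.14, 0.14], [-0.1, 0.14, 0.14], [-0.1, 0.14, 0.14], [-0.05, 0.07, 0.07]]' --offset '[[0, 0, 0.2], [0, 0, 0.2], [0, 0, 0.2], [0, 0, 0.2], [0, 0, 0]]' --claw '[0, 0, 0, 0, 0]'

```text
time: 12.85
position: [0.4889, 0.0796, 0.1278]
orientation: [2.02, -1.542, 0.831]
force: [0.4, 0.7, -0.3]
gripper_width: 0.501
```

```bash
python3 - <<'E'
from rest import *
rel2()
f=bot.grab_frame("scene");np.savez("scene10.npz",**f);g=bot.grab_frame("top");np.savez("top10.npz",**g)
sheet([(f,(290,380,142,262),5),(g,(290,360,200,260),5)],"pics/e10.png")
rel2()
W=S2+.027*u
plan(W,R2,6)
E
```

```text
TCP rel panel centre mm: x 1.2 u 78.5 n -2.0 ang [ 0.002 -0.003 -0.004] F [ 0.4  0.7 -0.3] w 44.1 q [ 0.57  0.57  1.96 -0.86  1.1   2.47]
TCP rel panel centre mm: x 1.8 u 79.4 n -2.1 ang [ 0.003 -0.004 -0.005] F [-0.   1.2  0. ] w 44.2 q [ 0.57  0.57  1.96 -0.86  1.1   2.47]
n 6 rot [-0.007, 0.009, 0.009] off [0.009, 0.008, 0.218] max 0.01 0.22
```

View pics/e10.png

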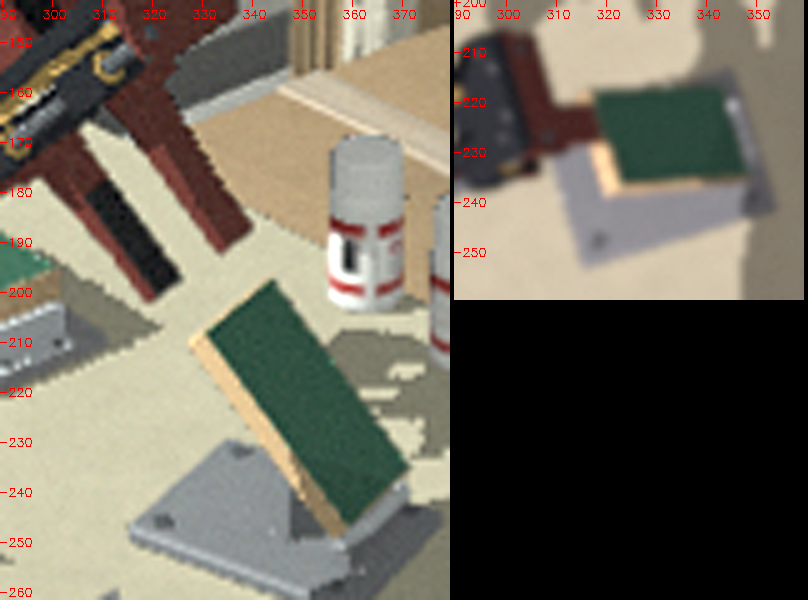

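Request:
apply_moves --delta_rot '[[0, 0, 0], [0, 0, 0], [0, 0, 0], [0, 0, 0], [0, 0, 0], [0, 0, 0], [0, 0, 0]]' --offset '[[0.05, 0, 0.22], [0, 0, 0.22], [0, 0, 0.22], [0, 0, 0.22], [0, 0, 0.22], [0, 0, 0.18], [0, 0, 0]]' --claw '[0, 0, 0, 0, 0, 0, 0]'

```text
time: 13.65
position: [0.4988, 0.0436, 0.093]
orientation: [2.021, -1.542, 0.831]
force: [0.2, 0.4, 0.4]
gripper_width: 0.497
```

```bash
python3 - <<'E'
from rest import *
rel2()
f=bot.grab_frame("scene");np.savez("scene11.npz",**f)
sheet([(f,(290,380,162,262),6)],"pics/e11.png")
rel2()
E
```

```text
TCP rel panel centre mm: x 1.5 u 27.5 n -0.2 ang [ 0.003 -0.004 -0.005] F [0.2 0.4 0.4] w 43.7 q [ 0.5   0.62  1.98 -0.94  1.01  2.52]
TCP rel panel centre mm: x 1.7 u 28.0 n -0.2 ang [ 0.003 -0.004 -0.005] F [ 0.3 -0.3 -0.1] w 43.8 q [ 0.5   0.62  1.98 -0.94  1.02  2.52]
```

View pics/e11.png

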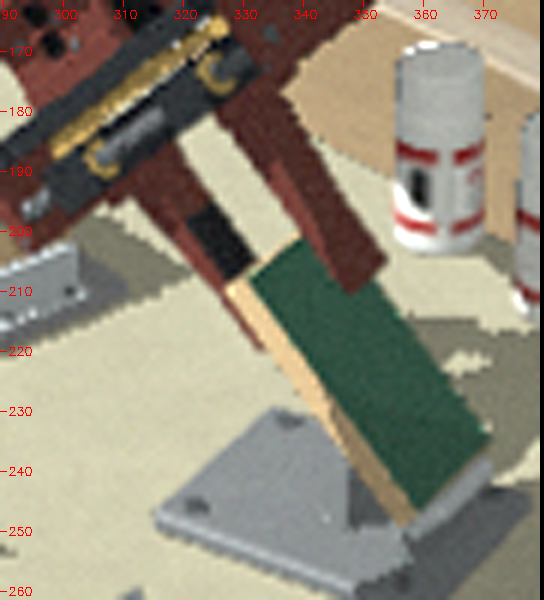

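Request:
apply_moves --delta_rot '[[0, 0, 0], [0, 0, 0], [0, 0, 0], [0, 0, 0], [0, 0, 0], [0, 0, 0], [0, 0, 0], [0, 0, 0]]' --offset '[[0, 0, 0], [0, 0, 0], [0, 0, 0], [0, 0, 0], [0, 0, 0], [0, 0, 0], [0, 0, 0], [0, 0, 0]]' --claw '[-1, -1, -1, -1, -1, -1, -1, -1]' --newtons 25

```text
time: 14.5
position: [0.4993, 0.0447, 0.0939]
orientation: [2.023, -1.542, 0.832]
force: [-0.8, 2.1, 2.3]
gripper_width: 0.136
```

```bash
python3 - <<'E'
from rest import *
rel2()
E
```

```text
TCP rel panel centre mm: x 2.2 u 28.8 n -0.3 ang [ 0.005 -0.005 -0.004] F [-0.8  2.1  2.3] w 11.9 q [ 0.5   0.62  1.98 -0.94  1.02  2.52]
```

Request:
apply_moves --delta_rot '[[0, 0, 0], [0, 0, 0], [0, 0, 0], [0, 0, 0], [0, 0, 0], [0, 0, 0]]' --offset '[[0.08, 0, -0.05], [0.15, 0, -0.15], [0.25, 0, -0.4], [0.4, 0, -0.6], [0.4, 0, -0.6], [0.2, 0, -0.3]]' --claw '[-1, -1, -1, -1, -1, -1]'

```text
time: 15.1
position: [0.4952, 0.0614, 0.1974]
orientation: [2.023, -1.544, 0.834]
force: [-0.4, -0.5, -1.6]
gripper_width: 0.135
```

```bash
cat > rack.py <<'E'
from rest import *
yk=az(YAW_K+90); xk=az(YAW_K)
R3=Rzx(-Z,-yk)
E
python3 - <<'E'
from rack import *
rel2()
s=bot.sense();print(s["position"])
W=np.array([*SLOT[:2],.24])
wm=np.array([.47,-.02,.24])
a=plan(wm,R3,10);plan(wm,R3,13); plan(W,R3,8,a)
f=bot.grab_frame("scene");np.savez("scene12.npz",**f);g=bot.grab_frame("top");np.savez("top12.npz",**g)
sheet([(f,(290,400,122,262),4),(g,(290,360,200,260),4)],"pics/e12.png")
E
```

```text
TCP rel panel centre mm: x 2.6 u 114.2 n 60.8 ang [ 0.006 -0.005 -0.002] F [-0.4 -0.5 -1.6] w 11.8 q [ 0.53  0.44  1.95 -0.83  1.17  2.34]
[0.4951689  0.0614276  0.19742446]
n 10 rot [-0.006, -0.975, 0.006] off [0.213, 0.114, -0.023] max 0.98 0.21
n 13 rot [-0.005, -0.75, 0.005] off [0.164, 0.088, -0.019] max 0.75 0.16
n 8 rot [0.0, 0.0, 0.0] off [0.697, 0.111, -0.0] max 0.0 0.7
```

View pics/e12.png

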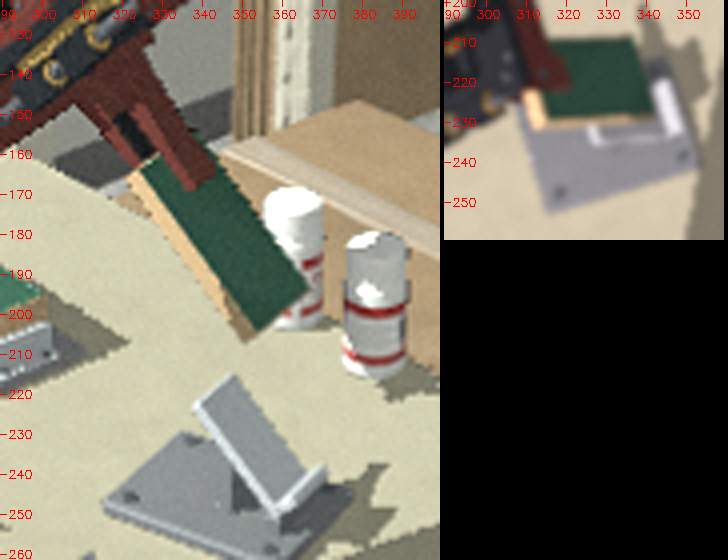

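Request:
apply_moves --delta_rot '[[0, -0.75, 0], [0, -0.75, 0], [0, -0.75, 0], [0, -0.75, 0], [0, -0.75, 0], [0, -0.75, 0], [0, -0.75, 0], [0, -0.75, 0], [0, -0.75, 0], [0, -0.75, 0], [0, -0.75, 0], [0, -0.75, 0]]' --offset '[[0.16, 0.09, -0.02], [0.16, 0.09, -0.02], [0.16, 0.09, -0.02], [0.16, 0.09, -0.02], [0.16, 0.09, -0.02], [0.16, 0.09, -0.02], [0.16, 0.09, -0.02], [0.16, 0.09, -0.02], [0.16, 0.09, -0.02], [0.16, 0.09, -0.02], [0.16, 0.09, -0.02], [0.16, 0.09, -0.02]]' --claw '[-1, -1, -1, -1, -1, -1, -1, -1, -1, -1, -1, -1]'

```text
time: 16.4
position: [0.4689, -0.0124, 0.2352]
orientation: [2.467, -1.883, 0.07]
force: [-0.4, 0.3, -0.9]
gripper_width: 0.137
```

```bash
python3 - <<'E'
from rack import *
s=bot.sense();print(s["position"],s["q"].round(2))
W=np.array([*SLOT[:2],.24])
plan(W,R3,9)
f=bot.grab_frame("top");np.savez("top13.npz",**f);f=bot.grab_frame("scene");np.savez("scene13.npz",**f)
g=load("top13");sheet([(g,(400,475,195,258),8)],"pics/e13.png")
E
```

```text
[ 0.46891071 -0.01238121  0.23517497] [-0.01  0.17  1.96 -0.07  1.    1.33]
n 9 rot [0.003, -0.081, 0.007] off [0.64, 0.103, 0.007] max 0.08 0.64
```

View pics/e13.png

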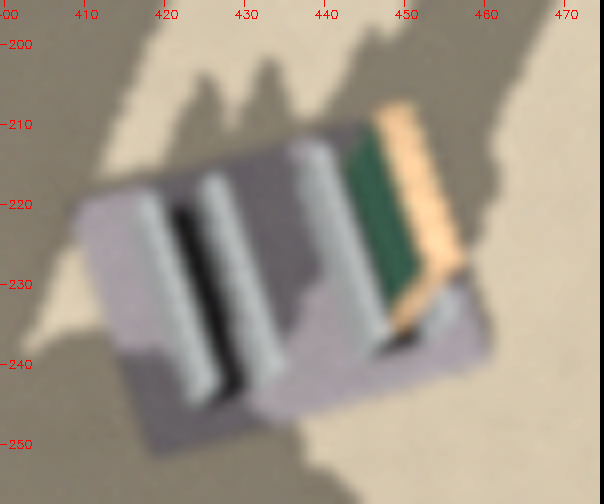

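```bash
cat > slot.py <<'E'
from rack import *
g=load("top13")
A=onz(g,[(419.7,218.5),(426.8,243)],.054); B=onz(g,[(427.6,216),(435.4,240.5)],.054)
for n,L in(("p1 in",A),("p2 out",B)):
    d=L[0]-L[1];print(n,(L*1000).round(1)[:,:2].tolist(),np.linalg.norm(d)*1000,np.degrees(np.arctan2(d[1],d[0])))
ma,mb=A.mean(0),B.mean(0);print("gap",(ma-mb)@yk*1000,"slot by A",(ma-.010*yk)*1000,"by B",(mb+.015*yk)*1000)
E
python3 slot.py
python3 - <<'E'
from crop import *
s=load("scene13");sheet([(s,(405,495,255,345),8)],"pics/e14.png")
E
```

```text
p1 in [[526.8, -227.4], [454.9, -244.0]] 73.7980467380105 12.951540614624818
p2 out [[533.6, -250.2], [461.6, -268.6]] 74.33118128793674 14.265323682756502
gap 24.627382911419758 slot by A [ 493.46712703 -245.35369929   54.        ] by B [ 493.70633972 -244.90384085   54.        ]
```

View pics/e14.png

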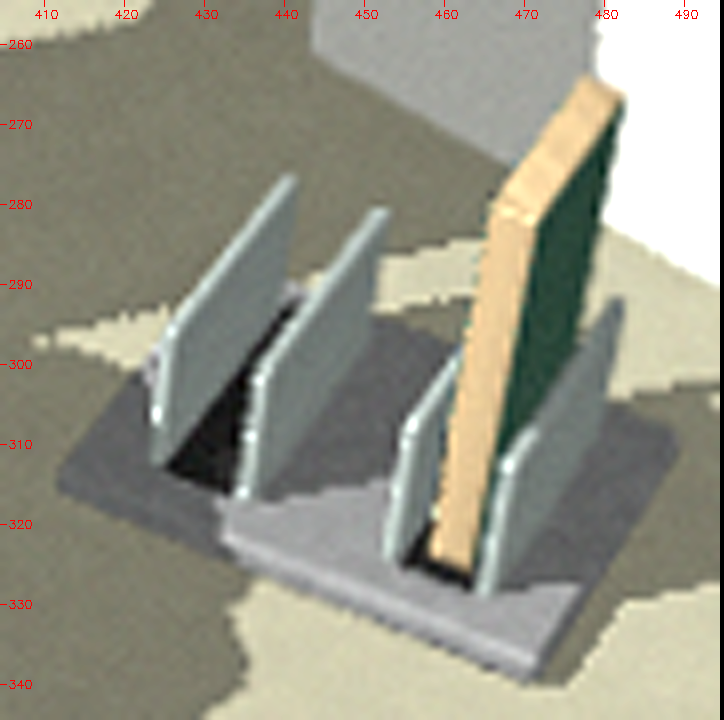

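```bash
sed -i 's/^YAW_K=.*/YAW_K=14.4; SLOT=np.array([.4935,-.2451,.010])/' plan.py; cat >> rack.py <<'E'
T=SLOT+.002*xk
def rel3():
    s=bot.sense();e=s["position"]-T
    print("TCP rel slot mm: x %.1f y %.1f z %.1f"%tuple(1000*np.array([e@xk,e@yk,e[2]])),"ang",R.from_matrix(R3.T@R.from_rotvec(s["orientation"]).as_matrix()).as_rotvec().round(3),"F",s["force"].round(1),"w",round(s["gripper_width"]*88,1),"q",s["q"].round(2))
E
python3 - <<'E'
from rack import *
rel3()
plan([T[0],T[1],.24],R3,8)
E
```

```text
TCP rel slot mm: x 32.1 y 230.3 z 225.4 ang [-0.001  0.06  -0.013] F [ 0.2 -0.9 -2. ] w 11.8 q [-0.02  0.17  1.96 -0.07  1.    1.33]
n 8 rot [0.002, -0.094, 0.02] off [0.719, 0.106, 0.01] max 0.09 0.72
```

Request:
apply_moves --delta_rot '[[0, -0.094, 0.02], [0, -0.094, 0.02], [0, -0.094, 0.02], [0, -0.094, 0.02], [0, -0.094, 0.02], [0, -0.094, 0.02], [0, -0.094, 0.02], [0, -0.094, 0.02], [0, 0, 0], [0, 0, 0]]' --offset '[[0.72, 0.106, 0], [0.72, 0.106, 0], [0.72, 0.106, 0], [0.72, 0.106, 0], [0.72, 0.106, 0], [0.72, 0.106, 0], [0.72, 0.106, 0], [0.72, 0.106, 0], [0, 0, 0], [0, 0, 0]]' --claw '[-1, -1, -1, -1, -1, -1, -1, -1, -1, -1]'

```text
time: 17.5
position: [0.496, -0.2427, 0.2429]
orientation: [2.483, -1.922, -0.002]
force: [-0.3, 0.7, -0.9]
gripper_width: 0.138
```

```bash
python3 - <<'E'
from rack import *
rel3()
plan([T[0],T[1],.165],R3,4)
E
```

```text
TCP rel slot mm: x 1.1 y 1.7 z 232.9 ang [-0.002 -0.    -0.002] F [-0.3  0.7 -0.9] w 12.1 q [-0.48  0.29  1.77 -0.    1.08  0.84]
n 4 rot [0.007, 0.001, 0.007] off [0.011, 0.006, 0.487] max 0.01 0.49
```

Request:
apply_moves --delta_rot '[[0, 0, 0], [0, 0, 0], [0, 0, 0], [0, 0, 0], [0, 0, 0], [0, 0, 0]]' --offset '[[0.04, 0.01, 0.5], [0, 0, 0.5], [0, 0, 0.5], [0, 0, 0.5], [0, 0, 0], [0, 0, 0]]' --claw '[-1, -1, -1, -1, -1, -1]'

```text
time: 18.1
position: [0.4966, -0.2435, 0.1641]
orientation: [2.486, -1.919, -0.001]
force: [-0.6, 0.3, -0.5]
gripper_width: 0.133
```

```bash
python3 - <<'E'
from rack import *
rel3()
f=bot.grab_frame("scene");np.savez("scene15.npz",**f);g=bot.grab_frame("top");np.savez("top15.npz",**g)
sheet([(f,(405,485,225,335),5),(g,(400,475,195,258),5)],"pics/e15.png")
rel3()
c=T-.002*xk
P=[c+sx*.03*xk+sy*.006*yk+np.array([0,0,bot.sense()["position"][2]-.0838-.010]) for sx,sy in((-1,-1),(-1,1),(1,1),(1,-1))]
print(proj(f,P).round(1).tolist(),proj(g,P).round(1).tolist())
E
```

```text
TCP rel slot mm: x 1.4 y 0.8 z 154.1 ang [-0.001 -0.    -0.005] F [-0.6  0.3 -0.5] w 11.7 q [-0.48  0.4   1.83 -0.    0.91  0.84]
TCP rel slot mm: x 2.0 y -0.2 z 155.2 ang [ 0.001  0.002 -0.004] F [-0.7  0.1 -0.2] w 11.9 q [-0.48  0.39  1.83 -0.    0.91  0.84]
[[438.6, 287.4], [432.9, 285.2], [445.8, 269.3], [451.3, 271.3]] [[433.1, 237.1], [429.0, 238.3], [422.6, 218.2], [426.7, 217.0]]
```

View pics/e15.png

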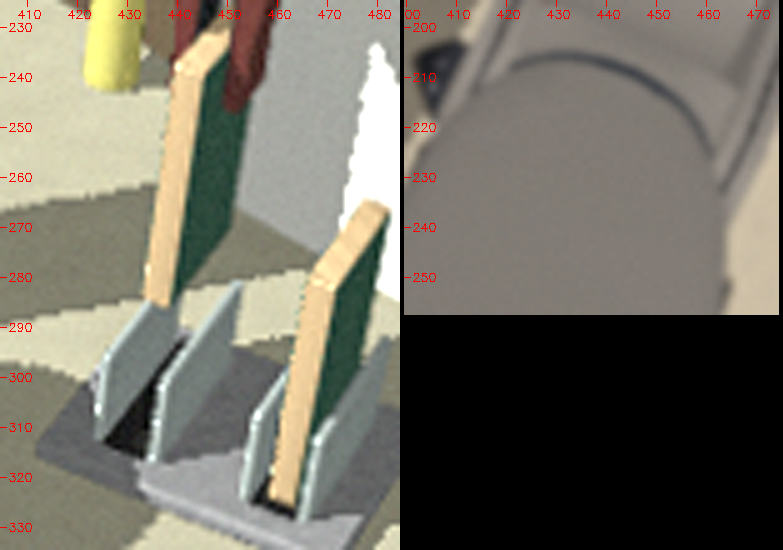

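Request:
apply_moves --delta_rot '[[0, 0, 0], [0, 0, 0], [0, 0, 0], [0, 0, 0], [0, 0, 0], [0, 0, 0]]' --offset '[[0, 0, 0.2], [0, 0, 0.2], [0, 0, 0.2], [0, 0, 0.2], [0, 0, 0.2], [0, 0, 0]]' --claw '[-1, -1, -1, -1, -1, -1]'

```text
time: 18.8
position: [0.496, -0.2443, 0.1228]
orientation: [2.485, -1.921, -0.003]
force: [-0.0, -0.4, -0.9]
gripper_width: 0.134
```

```bash
python3 - <<'E'
from rack import *
rel3()
f=bot.grab_frame("scene");np.savez("scene16.npz",**f)
sheet([(f,(405,485,225,335),5)],"pics/e16.png")
rel3()
E
```

```text
TCP rel slot mm: x 0.6 y 0.2 z 112.8 ang [-0.002 -0.001 -0.004] F [-0.  -0.4 -0.9] w 11.8 q [-0.48  0.46  1.86 -0.    0.83  0.84]
TCP rel slot mm: x 0.9 y -0.1 z 113.4 ang [-0.001 -0.    -0.004] F [ 0.3 -0.5 -1. ] w 12.1 q [-0.48  0.46  1.86 -0.    0.83  0.84]
```

View pics/e16.png

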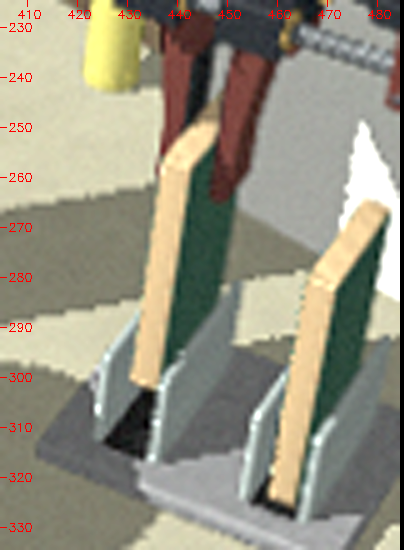

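In the slot and clear of both plates (bottom edge at about (434,301)). I'll lower it to the floor.

Request:
apply_moves --delta_rot '[[0, 0, 0], [0, 0, 0], [0, 0, 0], [0, 0, 0], [0, 0, 0], [0, 0, 0]]' --offset '[[0, 0, 0.2], [0, 0, 0.2], [0, 0, 0.15], [0, 0, 0.08], [0, 0, 0.04], [0, 0, 0]]' --claw '[-1, -1, -1, -1, -1, -1]'

```text
time: 19.45
position: [0.4968, -0.2447, 0.0973]
orientation: [2.486, -1.921, 0.001]
force: [0.5, -0.4, -0.2]
gripper_width: 0.133
```

Request:
apply_moves --delta_rot '[[0, 0, 0], [0, 0, 0], [0, 0, 0]]' --offset '[[0, 0, 0.03], [0, 0, 0.03], [0, 0, 0]]' --claw '[-1, -1, -1]'

```text
time: 19.75
position: [0.4968, -0.2447, 0.0951]
orientation: [2.486, -1.921, 0.001]
force: [0.1, -0.6, -2.1]
gripper_width: 0.133
```

```bash
python3 - <<'E'
from rack import *
rel3()
E
```

```text
TCP rel slot mm: x 1.3 y -0.4 z 85.1 ang [ 0.     0.001 -0.004] F [ 0.1 -0.6 -2.1] w 11.7 q [-0.48  0.5   1.87 -0.    0.77  0.84]
```

Request:
apply_moves --delta_rot '[[0, 0, 0], [0, 0, 0], [0, 0, 0]]' --offset '[[0, 0, 0.03], [0, 0, 0.02], [0, 0, 0]]' --claw '[-1, -1, -1]'

```text
time: 20.05
position: [0.4968, -0.2447, 0.093]
orientation: [2.486, -1.921, 0.001]
force: [0.2, 0.3, -1.6]
gripper_width: 0.133
```

Request:
apply_moves --delta_rot '[[0, 0, 0], [0, 0, 0], [0, 0, 0]]' --offset '[[0, 0, 0.03], [0, 0, 0], [0, 0, 0]]' --claw '[-1, -1, -1]'

```text
time: 20.35
position: [0.4969, -0.2448, 0.0929]
orientation: [2.486, -1.921, 0.002]
force: [-3.1, 1.4, 10.8]
gripper_width: 0.133
```

```bash
python3 - <<'E'
from rack import *
rel3()
f=bot.grab_frame("scene");np.savez("scene17.npz",**f)
sheet([(f,(405,485,225,335),5)],"pics/e17.png")
rel3()
E
```

```text
TCP rel slot mm: x 1.4 y -0.6 z 82.9 ang [ 0.     0.001 -0.004] F [-3.1  1.4 10.8] w 11.7 q [-0.48  0.5   1.87 -0.    0.77  0.84]
TCP rel slot mm: x 1.4 y -0.6 z 83.0 ang [ 0.001  0.001 -0.004] F [-3.2  0.   9.9] w 12.0 q [-0.48  0.5   1.87 -0.    0.77  0.84]
```

View pics/e17.png

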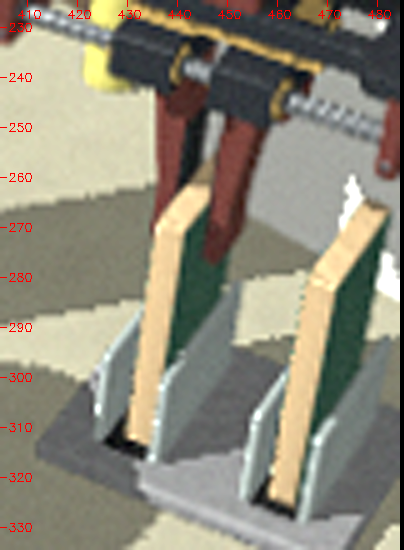

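Request:
apply_moves --delta_rot '[[0, 0, 0], [0, 0, 0], [0, 0, 0], [0, 0, 0], [0, 0, 0], [0, 0, 0]]' --offset '[[0, 0, 0], [0, 0, 0], [0, 0, 0], [0, 0, 0], [0, 0, 0], [0, 0, 0]]' --claw '[-0.6, -0.4, -0.3, -0.3, -0.3, -0.3]'

```text
time: 21.0
position: [0.4968, -0.2447, 0.0918]
orientation: [2.486, -1.921, 0.001]
force: [0.4, 0.6, 0.0]
gripper_width: 0.351
```

Request:
apply_moves --delta_rot '[[0, 0, 0], [0, 0, 0], [0, 0, 0], [0, 0, 0], [0, 0, 0], [0, 0, 0], [0, 0, 0], [0, 0, 0], [0, 0, 0], [0, 0, 0], [0, 0, 0]]' --offset '[[0, 0, -0.2], [0, 0, -0.4], [0, 0, -0.6], [0, 0, -0.8], [0, 0, -0.8], [-0.3, -0.3, -0.8], [-0.6, 0, -0.6], [-0.7, 0, -0.3], [-0.7, 0, 0], [-0.5, 0, 0], [0, 0, 0]]' --claw '[-0.3, -0.3, -0.3, -0.3, -0.3, -0.3, -0.3, -0.3, -0.3, -0.3, -0.3]'

```text
time: 22.1
position: [0.4794, -0.1314, 0.2725]
orientation: [-2.488, 1.918, -0.001]
force: [0.4, -0.3, 0.4]
gripper_width: 0.349
```

```bash
python3 - <<'E'
from rack import *
rel3()
f=bot.grab_frame("scene");np.savez("scene18.npz",**f);g=bot.grab_frame("top");np.savez("top18.npz",**g)
cv2.imwrite("pics/fullS.png",f["image"][...,::-1]);
sheet([(f,(405,485,225,335),5),(g,(400,475,195,258),5)],"pics/e18.png")
print(bot.sense()["time"])
E
```

```text
TCP rel slot mm: x 12.6 y 113.6 z 262.5 ang [ 0.001  0.001 -0.006] F [ 0.4 -0.3  0.4] w 30.7 q [-0.29  0.17  1.86 -0.    1.11  1.02]
22.2
```

View pics/e18.png

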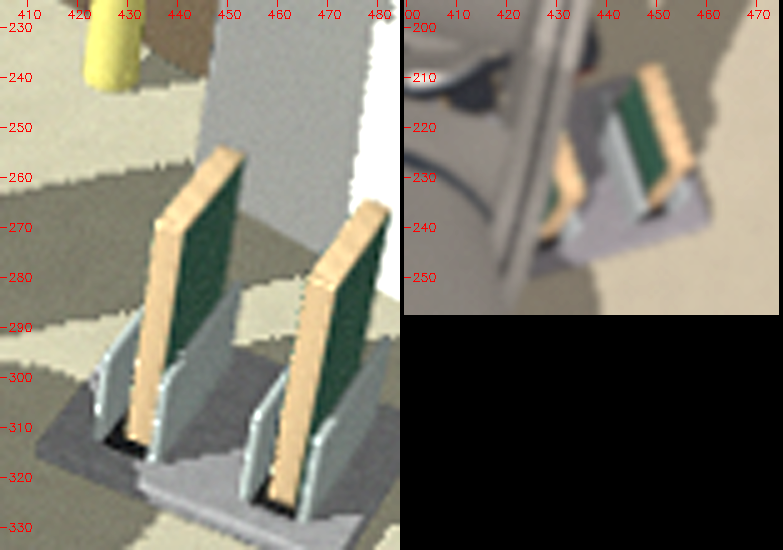

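View pics/fullS.png

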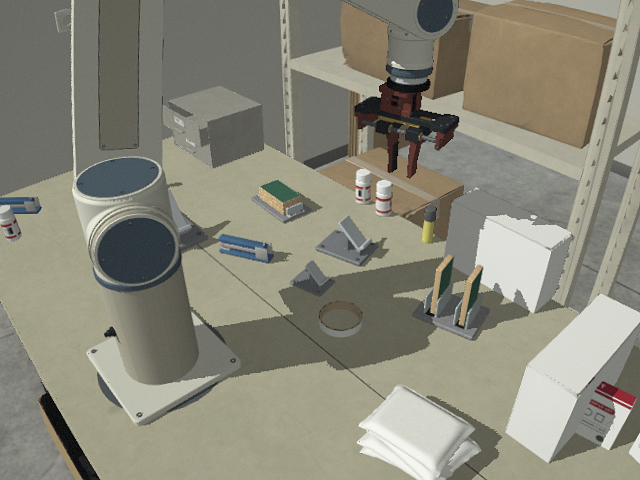

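```bash
python3 - <<'E'
from rack import *
a=load("scene0");b=load("scene18")
for n,(u0,u1,v0,v1) in dict(bottles=(352,396,165,220),glue=(418,440,203,246),stackbase=(250,312,200,224),filed=(455,485,300,330)).items():
    d=np.abs(a["image"][v0:v1,u0:u1].astype(int)-b["image"][v0:v1,u0:u1]).max(2);print(n,(d>40).mean().round(3))
W=onz(b,[(435.5,268.5),(440,271.5),(453,256),(448.3,253.6)],.120);print((W.mean(0)*1000).round(1),"slot",T*1000)
print(bot.sign_off())
E
```

```text
bottles 0.023
glue 0.0
stackbase 0.019
filed 0.082
[ 493.5 -244.4  120. ] slot [ 495.43716632 -244.60262023   10.        ]
the job is handed in; nothing more can be done
None
```

The top green panel now stands on end in the rack's empty slot, and I handed the job in at about 22 s on the robot's clock. I took it off the stack and leaned it on the middle-sized rest. I lowered it until I felt contact with the plate and the lip, then let go and backed off. I then took it again by its free upper end and lowered it to the slot floor.

**Final checks:**
- **Depth in the slot:** floor contact showed as about 10 N with the tool at 93 mm, against 93.8 mm expected. The gripper pressed no harder than that at any point I read.
- **Position:** assuming its top is at 120 mm, the panel's top centre measures (493.5, -244.4) mm. The slot centre was measured at (493.5, -245.1) mm. It stood upright after release with the gripper well clear.
- **Bottles and glue stick:** before-and-after pictures show no sign that they moved; the small changes at the bottles look like moving shadow.
- **Filed panel:** its crop changed by about 8 %. I took that for lighting, because the arm's shadow had moved, and its outline looked unchanged by eye.

**Slips along the way:**
- When the fingers first closed, they slid the top panel a few mm across the one below it, with a brief 5.7 N upward force. The other three looked flush afterwards, judged by eye only.
- The last joint came within 0.02 rad of its limit (2.52 of 2.54) at the second grasp, but did not pass it.

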